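# Pack the finished watches and hasp the case

## Task

Pack the finished watches away for the night: stand every watch on the bench upright, dial up, in a watch well of the case, one to a well, and the desiccant tin in its square blue-floored well; then shut the clear cover fully and, once it is shut, swing the hasp down over the staple until it is fully home. Handle the watches gently - grip them with no more than 40 newtons, set them down without dropping or forcing them - and leave the loupe, blower and movement holder where they are.

Things in the scene. Friction and masses are not known exactly. Their poses are not given: they have to be found in the camera images.
- case: Watch case, fixed: tray 190 deep (own x) x 232 wide (own y) x 40 high, aluminium edge, dark foam with six wells, floors 8 above the underside, 31 deep. Foam between side-by-side wells 22 wide, between rows 14; rim 10. Origin: centre of the underside. Front (own -x) faces roughly the robot; cover hinged on the back edge. Mid-front a brass staple, 34 up, sticks out 11.
- cover (a joint): Hinge of the clear cover, rad: 0 = shut on the tray's rim; grows as it opens (1.57 upright, stop at 1.9). Stiff friction hinge: stays where left, 0.55 N m to move it (about 3 N at the front edge), cover 0.3 kg. A clear box 190 x 232 in plan, 45 deep, walls 4; shut, its top is 85 above the bench. Starts open, leaning slightly back.
- cover_hinge (a point): Middle of the cover's hinge axis, on the tray's back rim: 95 behind the case's centre, 40 above the bench. The axis runs along the case's y; this frame turns with the cover (its axes are the case's when shut).
- tab_left (a point): Centre of the left (case +y) black finger tab of the cover: 50 wide along y, 6 thick, standing 24 out from the lower front edge of the cover. In the hinge frame at -202, +80, +3: cover shut, it lies flat, pointing to the front, 43 above the bench; cover open, it stands up from the cover's upper edge, on the side towards the robot.
- tab_right (a point): The same black tab on the right (case -y), at -202, -80, +3 in the hinge frame.
- hasp (a joint): Hinge of the steel hasp on the cover's front wall, rad: 0 = hanging straight down on the case front, staple through its slot (home; only with the cover shut); grows as it swings out and up: 1.57 sticks straight out to the front of a shut cover. Light friction (under 1 N at the lip), stays where left. Plate 40 wide, 3 thick, 46 long from hinge to lip.
- hasp_hinge (a point): Middle of the hasp's hinge axis, along the case's y: mid-front of the cover, 30 above its lower rim, 4 before its wall. Cover shut: 99 in front of the case's centre, 70 above the bench.
- hasp_lip (a point): Outer edge of the lip turned outwards at the hasp's free end, 40 wide and 3 thick. Home, the lip is 24 above the bench and sticks out 14 to the front of the hasp's hinge line, farther than the staple, so a finger pushing on the lip closes the hasp fully.
- tin: Desiccant tin: round aluminium can 50 across and 56 high (57 with its blue perforated top), blue band round it, about 90 g. Origin at the centre of the underside, z up.
- tin_well (a point): Centre of the floor of the tin's well: the one square well, 56 x 56, blue floor, front right of the case (case -y), 31 deep.
- watch1: Wristwatch with brown strap, white dial, face up on a stiff beige cushion with a weighted dark wooden foot: a block 70 long (own x) x 48 wide (own y) x 55 high; the watch head (42 across) stands 12 on top, 67 in all; 140 g. Origin: centre of the underside, z up through the dial. Gripped across the 48, 30 to 55 above the underside, the fingers clear the case's rim. None if absent.
- watch2: Wristwatch with black strap, blue dial, face up on a stiff beige cushion with a weighted dark wooden foot: a block 70 long (own x) x 48 wide (own y) x 55 high; the watch head (42 across) stands 12 on top, 67 in all; 140 g. Origin: centre of the underside, z up through the dial. Gripped across the 48, 30 to 55 above the underside, the fingers clear the case's rim. None if absent.
- watch3: Brass-cased wristwatch with navy strap, white dial, face up on a stiff beige cushion with a weighted dark wooden foot: a block 70 long (own x) x 48 wide (own y) x 55 high; the watch head (42 across) stands 12 on top, 67 in all; 140 g. Origin: centre of the underside, z up through the dial. Gripped across the 48, 30 to 55 above the underside, the fingers clear the case's rim. None if absent.
- watch4: Wristwatch with silver-grey strap, black dial, face up on a stiff beige cushion with a weighted dark wooden foot: a block 70 long (own x) x 48 wide (own y) x 55 high; the watch head (42 across) stands 12 on top, 67 in all; 140 g. Origin: centre of the underside, z up through the dial. Gripped across the 48, 30 to 55 above the underside, the fingers clear the case's rim. None if absent.
- watch5: Brass-cased wristwatch with green strap, cream dial, face up on a stiff beige cushion with a weighted dark wooden foot: a block 70 long (own x) x 48 wide (own y) x 55 high; the watch head (42 across) stands 12 on top, 67 in all; 140 g. Origin: centre of the underside, z up through the dial. Gripped across the 48, 30 to 55 above the underside, the fingers clear the case's rim. None if absent.
- loupe: Bystander: dark blue eye loupe, 42 across, 48 high. Origin at the centre of the underside.
- blower: Bystander: orange-red rubber dust blower standing on its base, 64 across, 110 high with its white nozzle. Origin at the centre of the underside.
- holder: Bystander: round white movement holder with a movement on it, 60 across, 26 high. Origin at the centre of the underside.
- well1 (a point): Centre of the floor of a watch well, front row, left (case +y): 78 along the case's x by 56 along its y, 31 deep, grey floor. Takes one watch cushion lengthwise. The point's axes are the case's.
- well2 (a point): Centre of the floor of a watch well, front row, middle: 78 along the case's x by 56 along its y, 31 deep, grey floor. Takes one watch cushion lengthwise. The point's axes are the case's.
- well3 (a point): Centre of the floor of a watch well, back row, left (case +y): 78 along the case's x by 56 along its y, 31 deep, grey floor. Takes one watch cushion lengthwise. The point's axes are the case's.
- well4 (a point): Centre of the floor of a watch well, back row, middle: 78 along the case's x by 56 along its y, 31 deep, grey floor. Takes one watch cushion lengthwise. The point's axes are the case's.
- well5 (a point): Centre of the floor of a watch well, back row, right (case -y): 78 along the case's x by 56 along its y, 31 deep, grey floor. Takes one watch cushion lengthwise. The point's axes are the case's.

How it is judged:
On the way, in this order (a step that is already met when the one before it is completed fails the run):
1. every watch stands in a watch well and the desiccant tin in its own well (((horizontal distance between watch1 and well1 below 0.01 m and z of watch1 in the frame of well1 below 0.006 m) or (horizontal distance between watch1 and well2 below 0.01 m and z of watch1 in the frame of well2 below 0.006 m) or (horizontal distance between watch1 and well3 below 0.01 m and z of watch1 in the frame of well3 below 0.006 m) or (horizontal distance between watch1 and well4 below 0.01 m and z of watch1 in the frame of well4 below 0.006 m) or (horizontal distance between watch1 and well5 below 0.01 m and z of watch1 in the frame of well5 below 0.006 m)) and angle between each of watch1, watch2, watch3, watch4, watch5, tin's own z axis and vertical below 0.1 rad and ((horizontal distance between watch2 and well1 below 0.01 m and z of watch2 in the frame of well1 below 0.006 m) or (horizontal distance between watch2 and well2 below 0.01 m and z of watch2 in the frame of well2 below 0.006 m) or (horizontal distance between watch2 and well3 below 0.01 m and z of watch2 in the frame of well3 below 0.006 m) or (horizontal distance between watch2 and well4 below 0.01 m and z of watch2 in the frame of well4 below 0.006 m) or (horizontal distance between watch2 and well5 below 0.01 m and z of watch2 in the frame of well5 below 0.006 m)) and ((horizontal distance between watch3 and well1 below 0.01 m and z of watch3 in the frame of well1 below 0.006 m) or (horizontal distance between watch3 and well2 below 0.01 m and z of watch3 in the frame of well2 below 0.006 m) or (horizontal distance between watch3 and well3 below 0.01 m and z of watch3 in the frame of well3 below 0.006 m) or (horizontal distance between watch3 and well4 below 0.01 m and z of watch3 in the frame of well4 below 0.006 m) or (horizontal distance between watch3 and well5 below 0.01 m and z of watch3 in the frame of well5 below 0.006 m)) and ((horizontal distance between watch4 and well1 below 0.01 m and z of watch4 in the frame of well1 below 0.006 m) or (horizontal distance between watch4 and well2 below 0.01 m and z of watch4 in the frame of well2 below 0.006 m) or (horizontal distance between watch4 and well3 below 0.01 m and z of watch4 in the frame of well3 below 0.006 m) or (horizontal distance between watch4 and well4 below 0.01 m and z of watch4 in the frame of well4 below 0.006 m) or (horizontal distance between watch4 and well5 below 0.01 m and z of watch4 in the frame of well5 below 0.006 m)) and ((horizontal distance between watch5 and well1 below 0.01 m and z of watch5 in the frame of well1 below 0.006 m) or (horizontal distance between watch5 and well2 below 0.01 m and z of watch5 in the frame of well2 below 0.006 m) or (horizontal distance between watch5 and well3 below 0.01 m and z of watch5 in the frame of well3 below 0.006 m) or (horizontal distance between watch5 and well4 below 0.01 m and z of watch5 in the frame of well4 below 0.006 m) or (horizontal distance between watch5 and well5 below 0.01 m and z of watch5 in the frame of well5 below 0.006 m)) and (horizontal distance between tin and tin_well below 0.01 m and z of tin in the frame of tin_well below 0.006 m)), for 0.2 s.
2. the cover is shut while the hasp is still swung out (value of joint cover below 0.04 rad and value of joint hasp above 0.4 rad), for 0.2 s.
3. the hasp is home over the staple (value of joint hasp below 0.08 rad and value of joint cover below 0.04 rad), for 0.2 s.
At the end, for the whole second after the job is handed in: Every watch present stands upright (within 0.10 rad) on the floor of a watch well (within 10 mm of the well's centre, underside within 6 mm of the floor), the desiccant tin likewise in its own well, all at rest; the cover is shut (below 0.04 rad) and the hasp is home (below 0.08 rad) (all of step 1 and all of step 3 and linear speed of each of watch1, watch2, watch3, watch4, watch5, tin below 0.02 m/s); the robot touches nothing.
It fails at once if a watch is gripped with more than 45 N per finger (90 N on both sides together) (contact force between any of watch1, watch2, watch3, watch4, watch5 and the fingers above 90 N).
It fails at once if a watch is dropped on or pressed against the case with more than 35 N (contact force between any of watch1, watch2, watch3, watch4, watch5 and case above 35 N).
It fails at once if the loupe is pushed more than 30 mm from its place or knocked over (distance of loupe from where it was at the start of the episode above 0.03 m or angle between loupe's own z axis and vertical above 0.5 rad).
It fails at once if the blower is pushed more than 30 mm from its place or knocked over (distance of blower from where it was at the start of the episode above 0.03 m or angle between blower's own z axis and vertical above 0.5 rad).
It fails at once if the holder is pushed more than 30 mm from its place or knocked over (distance of holder from where it was at the start of the episode above 0.03 m or angle between holder's own z axis and vertical above 0.5 rad).
Of watch1, watch2, watch3, watch4, watch5 only 3 to 5 are there at a start; the rules pass over those that are not, and their reading is None.
At some moment in a run one of watch1, watch2, watch3, watch4, watch5 may be knocked a few centimetres aside while the robot is not near it.
It also fails if it takes over 210 s, if anything falls off the work surface, if the arm or the gripper's body presses on something with over 40 N, if the wrist force passes 120 N, or if a joint passes its speed limit or range.

## Robot

A 6-joint arm with a two-finger parallel gripper is mounted at the origin on the work surface. World frame = base frame: x ahead of the robot, y to its left, z up, the work surface at z = 0. Lengths are in m, angles in rad, forces in N, time in s.
With the tool pointing down it reaches from about 0.15 to 0.775 m from the base axis. Payload 6.1 kg.
Tool frame: the origin (TCP) lies at the very end of the fingers, on their centre line; the grasp point (between the pads) lies 19 mm behind it; z points along the fingers, x is the direction in which the jaws open and shut, and the axes are right-handed (so a half turn about z gives the same grasp; the last joint's range is limited). The gripper opens to 85 mm and grips with 20 to 120 N. Pads are 22 mm wide; open, the fingers measure 114 mm over their backs; the gripper's body (76 mm by 85 mm) begins 54 mm behind the grasp point. The pads swing forward as they close: fully open they stand 13 mm farther back than shut.
Start: joints at [-1.336, 0.126, -0.04, 1.405, 0, 1.571], TCP at [0.122, -0.511, 0.231] pointing down, gripper open.
Joint ranges: [-2.72, 2.72], [-0.95, 1.95], [-1.27, 1.35], [-1.78, 2.02], [-1.46, 1.47], [-3.14, 3.14]. Speed limits (rad/s): [2.39, 2.39, 3.01, 3.14, 3.14, 3.14].

## Interface

Orientations are given as a rotation vector (axis times angle).
In Python, from plant import observe, viewer, job gives the robot as it stands.
- The arm moves only by the tool arm_command, never from a script. Its argument "targets" is one flat list of numbers, 5 for each row, row after row: the closure, from 0 (fully open) to 1 (shut), then the shift along the tool's x, y, z as a fraction of full scale, then the turn about the tool's z as a fraction of full scale. In form: [hand, dx, dy, dz, roll, hand, dx, dy, dz, roll, ...]. A call has 1 to 20 rows; each row shifts and turns the commanded pose from where the row before left it, along the tool's axes as they then stand; what a row does not reach is not made up. Full scale, the value 1, is 0.2 m for a shift and 30 degrees for a turn. A row lasts 1/10 s, in which the tool goes at most 50 mm and 8.59 degrees, less where a joint would pass 70% of its speed; a pose out of reach is approached as far as the arm can. A call with a number of a shift or a turn outside -1 to 1 is refused whole. A call with a gripper value outside its range is refused whole. The fingers move at their own pace and stop on an object; "newtons" is the grip in N (left out, the last holds). Time passes only in rows, so rows that do not move let the fingers close. It gives the time, the measured TCP pose, the force and the opening at its end, in the units of the state.
- observe(): the state, without advancing time (a new reading comes with each control period).
- viewer.read_camera(name): name is "side" or "top"; returns (picture, depth): 400x640x3 uint8, red, green, blue; 400x640 float32, m along the optical axis (not along the pixel's ray), 0 where there is no reading.
- viewer.calibration(name): a dict with "intrinsics" (3x3 intrinsics, pixels), "T" (4x4, takes a point from camera to world coordinates). Camera axes: x right, y up, looking along -z (the intrinsics and any distortion apply to the point x, -y, -z); pixel columns grow to the right and rows downward; lengths in m; the calibration is good to about 2 mm. A picture is of the moment at which its call begins. calibration takes no time and is no camera call.
- job.sign_off(): hands the job in, once; it reports no verdict.
The state is a dict: "t": time; "joint_positions": joint angles; "qvel": joint speeds; "tau": joint torques, N m; "ee_pos": TCP position; "orientation": TCP orientation; "contact_force": force on the tool from outside, world axes, zero at the start; "moment": the same for the moment, N m; "gripper_width": finger opening in m.
Only numpy, scipy, OpenCV 4.12 (cv2) and the standard library are available. Lean on these libraries where they do the work, as an engineer would, in place of code of your own. Each camera call takes 0.05 s, during which the arm holds its last target.

## Working session

There is one attempt and no reset: what is moved stays moved. The work goes in short steps, Python scripts to look and compute and a tool call to move; the robot and the scene stay as the last step left them, time stands still between calls to the robot, and variables do not carry over. Pictures are saved under pics/ and viewed, and the job is handed in when it is done.

Besides the shell and the picture viewer there is one more tool, called after "Request:" as a command line: name --argument value ..., lists and objects as JSON in quotes. arm_command: Moves the arm, as the interface text tells. Its arguments: {"type":"object","properties":{"targets":{"type":"array"},"newtons":{"type":"number"}},"required":["targets"]}

```bash
mkdir -p pics; ls; cat > h.py <<'E'
import numpy as np, cv2
from plant import observe, viewer, job
def snap(n,f):
    p,d=viewer.read_camera(n); cv2.imwrite(f'pics/{f}.png',p[:,:,::-1]); np.savez(f'pics/{f}.npz',p=p,d=d); return p,d
def world(n,u,v,depth):
    c=viewer.calibration(n);K=np.array(c['intrinsics']);T=np.array(c['T'])
    x=(np.asarray(u)-K[0,2])/K[0,0]*depth; y=(np.asarray(v)-K[1,2])/K[1,1]*depth
    P=np.stack([x,-y,-np.asarray(depth),np.ones_like(x)],-1)
    return (P@T.T)[...,:3]
def cloud(n,d):
    v,u=np.mgrid[0:d.shape[0],0:d.shape[1]]
    return world(n,u.astype(float),v.astype(float),d.astype(float))
def plane(n,u,v,z):
    a=world(n,float(u),float(v),np.float64(0.0));b=world(n,float(u),float(v),np.float64(1.0))
    return a+(b-a)*(z-a[2])/(b[2]-a[2])
E
python3 - <<'E'
from h import *
s=observe();print(s)
for n in('top','side'):
    snap(n,n+'0');c=viewer.calibration(n);print(n,c)
E
```

```text
pics
{'t': 0.0, 'joint_positions': array([-1.33598062e+00,  1.26365676e-01, -4.06203320e-02,  1.40540589e+00,
        2.64785294e-05,  1.57080521e+00]), 'qvel': array([-1.58792351e-03,  2.14974036e-03, -7.90948732e-05, -3.12538414e-04,
        4.91712989e-04,  1.41485072e-04]), 'tau': array([-7.13787867e-04, -4.35917115e+01,  3.52922738e+01,  1.72421476e-02,
       -1.90567821e-04, -1.66051501e-05]), 'ee_pos': array([ 0.12205896, -0.51018474,  0.23053035]), 'orientation': array([-2.46556275e+00,  1.94531788e+00,  1.94125317e-03]), 'contact_force': array([-0.23985521,  0.29077718, -0.5305238 ]), 'moment': array([ 0.00643894, -0.01310145,  0.01543336]), 'gripper_width': 0.08569296257785045}
top {'intrinsics': array([[506.1535082 ,   0.        , 320.6382945 ],
       [  0.        , 506.1535082 , 195.56630785],
       [  0.        ,   0.        ,   1.        ]]), 'T': array([[ 1.09495576e-02,  9.97802554e-01, -6.53465388e-02,
         4.82186398e-01],
       [-9.99938226e-01,  1.10510226e-02,  1.19145363e-03,
         4.31230303e-03],
       [ 1.91098155e-03,  6.53294562e-02,  9.97861919e-01,
         1.48762711e+00],
       [ 0.00000000e+00,  0.00000000e+00,  0.00000000e+00,
         1.00000000e+00]])}
side {'intrinsics': array([[487.21488624,   0.        , 320.74404454],
       [  0.        , 487.21488624, 201.24873134],
       [  0.        ,   0.        ,   1.        ]]), 'T': array([[ 0.95430002,  0.21522086, -0.20734383,  0.3254135 ],
       [-0.29841814,  0.64896066, -0.69985475, -0.8301108 ],
       [-0.01606535,  0.72974656,  0.68352898,  0.89455019],
       [ 0.        ,  0.        ,  0.        ,  1.        ]])}
```

View pics/top0.png

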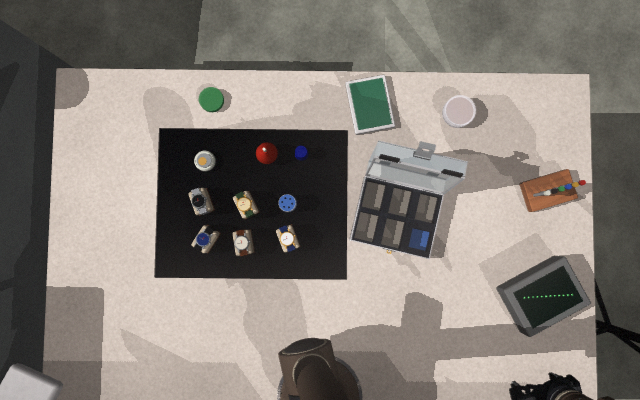

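View pics/side0.png

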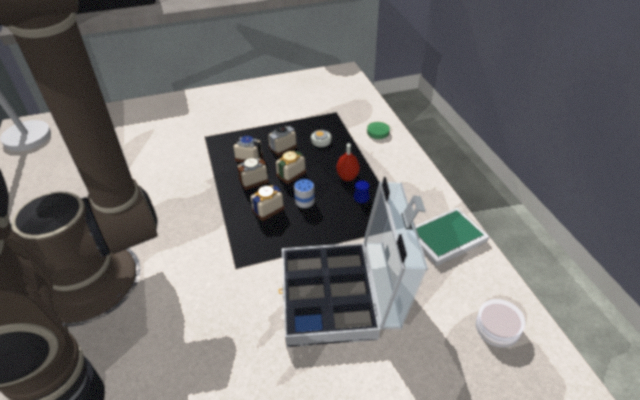

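```bash
python3 - <<'E'
from h import *
p=np.load('pics/top0.npz');im=p['p'][:,:,::-1];d=p['d']
a=cv2.resize(im[140:270,180:320],None,fx=5.5,fy=4.5*5.5/4.5*0.82,interpolation=cv2.INTER_CUBIC)
cv2.imwrite('pics/c1.png',cv2.resize(im[140:265,180:320],None,fx=5.5,fy=4.7,interpolation=cv2.INTER_CUBIC)[:,:780])
cv2.imwrite('pics/c2.png',cv2.resize(im[130:265,340:475],None,fx=4.4,fy=4.4,interpolation=cv2.INTER_CUBIC))
C=cloud('top',d)
print((d==0).mean())
for u,v in [(170,220),(100,220),(204,201),(245,204),(206,240),(242,242),(287,239),(287,203),(398,220),(420,240),(355,190),(424,148),(415,160)]:
    print(u,v,C[v,u].round(4), C[v-2:v+3,u-2:u+3,2].std().round(4))
E
```

```text
0.0039921875
170 220 [0.5028 0.4421 0.0057] 0.2914
100 220 [ 0.5006  0.649  -0.    ] 0.0024
204 201 [0.5563 0.3303 0.066 ] 0.0058
245 204 [0.5489 0.214  0.0722] 0.004
206 240 [0.4472 0.3218 0.0667] 0.2784
242 242 [0.4427 0.2209 0.0674] 0.0023
287 239 [0.4525 0.0953 0.0686] 0.0036
287 203 [0.5537 0.0975 0.0577] 0.0023
398 220 [ 0.5097 -0.2209  0.0293] 0.0158
420 240 [ 0.4527 -0.2873  0.0135] 0.0035
355 190 [ 0.5968 -0.0982  0.0049] 0.004
424 148 [ 0.6809 -0.2473  0.2669] 0.121
415 160 [ 0.6572 -0.2335  0.2236] 0.0022
```

```bash
python3 - <<'E'
from h import *
p=np.load('pics/top0.npz');d=p['d'];C=cloud('top',d)
m=((C[:,:,2]>0.035)&(d>0)).astype(np.uint8)
m[:,:160]=0;m[:,345:]=0;m[:130]=0;m[275:]=0
n,l,st,c=cv2.connectedComponentsWithStats(m)
for i in range(1,n):
    if st[i,4]>30:
        P=C[l==i];t=P[(P[:,2]>0.048)];r=cv2.minAreaRect(P[:,:2].astype(np.float32)*1000)
        print(c[i].round(),st[i,4],P[:,2].max().round(3),'rect mm',np.round(r[0],1),np.round(r[1],1),round(r[2],1),'med',np.percentile(P[:,2],[10,30,50,80]).round(3))
E
```

```text
[266. 153.] 365 0.114 rect mm [699.  160.5] [61.3 59.4] 45.7 med [0.042 0.052 0.06  0.07 ]
[300. 151.] 120 0.056 rect mm [702.5  61.7] [32.1 33. ] 88.7 med [0.044 0.047 0.048 0.051]
[200. 201.] 453 0.074 rect mm [558.  346.9] [73.5 48.9] 20.2 med [0.049 0.055 0.06  0.067]
[245. 204.] 442 0.077 rect mm [550.3 219.2] [74.2 48.4] 27.7 med [0.051 0.056 0.06  0.067]
[287. 203.] 250 0.066 rect mm [555.2  98.3] [47.8 48.1] 28.0 med [0.053 0.056 0.057 0.06 ]
[204. 239.] 453 0.075 rect mm [450.8 331.7] [49.9 73.5] 58.9 med [0.05  0.056 0.061 0.067]
[287. 238.] 424 0.076 rect mm [454.8  96.6] [72.8 48.2] 22.0 med [0.052 0.056 0.061 0.067]
[242. 242.] 446 0.075 rect mm [441.9 223.6] [72.9 49.6] 10.3 med [0.05  0.056 0.061 0.068]
```

View pics/c1.png

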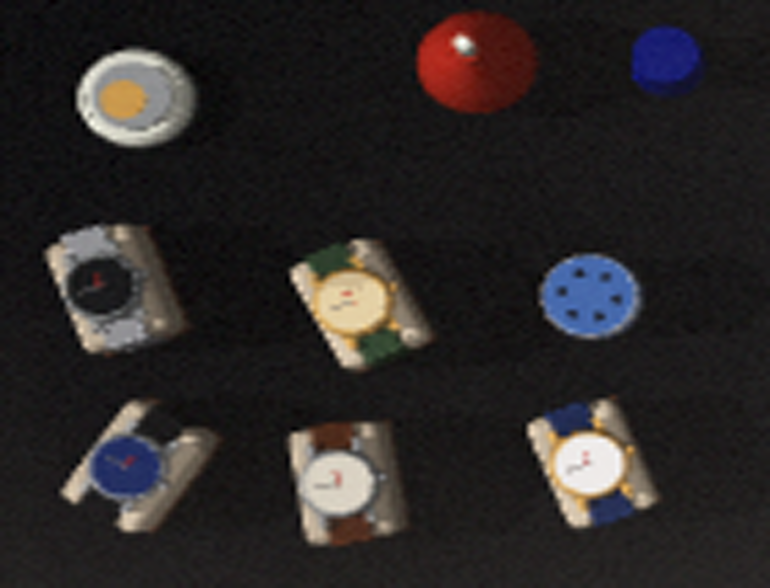

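View pics/c2.png

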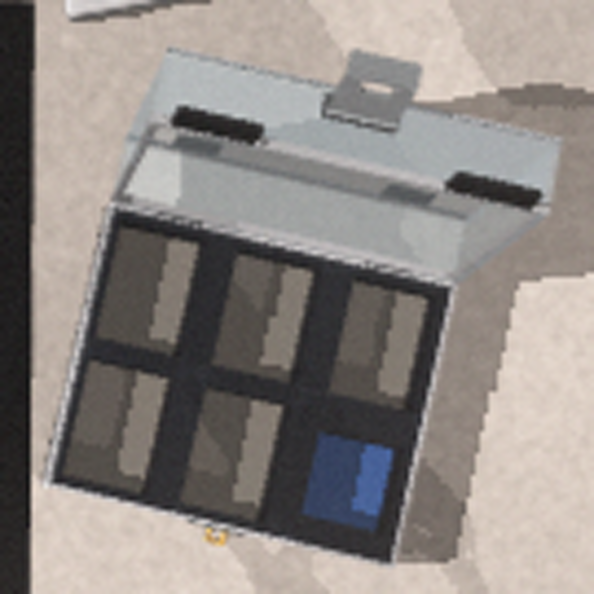

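```bash
python3 - <<'E'
from h import *
p=np.load('pics/top0.npz');d=p['d'];im=p['p'];C=cloud('top',d)
# dial centres (approx pixel from crop)
for k,(a,b) in dict(w4=(101,286),w5=(351,302),w2=(126,466),w1=(339,483),w3=(589,463),tin=(590,296)).items():
    u=180+(a+.5)/5.5-.5;v=140+(b+.5)/4.7-.5
    print(k,plane('top',u,v,0.067 if k!='tin' else .057).round(4))
# case corners
Q=[]
for n,(a,b) in dict(FL=(50,483),FR=(392,563),BR=(452,286),BL=(111,210)).items():
    q=plane('top',340+(a+.5)/4.4-.5,130+(b+.5)/4.4-.5,.04);Q.append(q);print(n,q.round(4))
Q=np.array(Q);print(Q.mean(0),[np.linalg.norm(Q[i]-Q[(i+1)%4]).round(4) for i in range(4)],
 [np.degrees(np.arctan2(*(v[:2][::-1]))).round(2) for v in (Q[3]-Q[0],Q[2]-Q[1],Q[0]-Q[1],Q[3]-Q[2])])
# foam+wells by depth: rim mask
reg=np.zeros(d.shape,bool);reg[170:262,345:450]=1
hsv=cv2.cvtColor(im,cv2.COLOR_RGB2HSV)
blue=((hsv[...,0]>100)&(hsv[...,0]<125)&(hsv[...,1]>110)&reg).astype(np.uint8)
n,l,st,c=cv2.connectedComponentsWithStats(blue);i=1+st[1:,4].argmax()
pts=np.argwhere(l==i)[:,::-1]
W=np.array([plane('top',u,v,.008) for u,v in pts]);print('blue',len(pts),cv2.minAreaRect((W[:,:2]*1000).astype(np.float32)),np.median(C[l==i][:,2]))
# wells by low depth, brownish
well=((im.max(2)>60)&(C[...,2]<.022)&(C[...,2]>0.003)&reg).astype(np.uint8)
n,l,st,c=cv2.connectedComponentsWithStats(well)
for i in range(1,n):
  if st[i,4]>60: print(c[i].round(1),st[i,4],C[l==i].mean(0).round(4))
E
```

```text
w4 [0.5576 0.3471 0.067 ]
w5 [0.5495 0.2193 0.067 ]
w2 [0.4506 0.3316 0.067 ]
w1 [0.4417 0.2231 0.067 ]
w3 [0.4549 0.0963 0.067 ]
tin [0.5549 0.0979 0.057 ]
FL [ 0.4528 -0.0853  0.04  ]
FR [ 0.4037 -0.3067  0.04  ]
BR [ 0.5836 -0.3464  0.04  ]
BL [ 0.6309 -0.1238  0.04  ]
[ 0.51772509 -0.2155571   0.04      ] [np.float64(0.2269), np.float64(0.1843), np.float64(0.2275), np.float64(0.1822)] [np.float64(-12.23), np.float64(-12.43), np.float64(77.49), np.float64(78.01)]
blue 108 ((455.6183166503906, -300.0640563964844), (23.34270477294922, 46.58385467529297), 89.89234161376953) 0.008125600848772896
[373.1 195.6] 468 [ 0.5807 -0.1511  0.0093]
[399.4 201.7] 454 [ 0.5635 -0.2282  0.0089]
[425.6 208. ] 445 [ 0.5461 -0.3048  0.0091]
[365.9 226.5] 485 [ 0.4902 -0.1305  0.0092]
[392.2 232.9] 472 [ 0.4724 -0.2072  0.009 ]
[418.7 238.9] 336 [ 0.4556 -0.2845  0.0089]
```

Request:
arm_command --targets '[0.2,0,0,0,-0.28,0.2,0,0,0,-0.28,0.2,0,0,0,-0.28,0.2,0,0,0,-0.28,0.2,0,0,0,-0.28,0.2,0,0,0,-0.28,0.2,0,0,0,-0.28,0.2,0,0,0,-0.28,0.2,0,0,0,-0.28,0.2,0,0,0,-0.28,0.2,0,0,0,-0.28,0.2,0,0,0,-0.28,0.2,0,0,0,-0.28,0.2,0,0,0,-0.28,0.2,0,0,0,-0.28,0.2,0,0,0,-0.28,0.2,0,0,0,-0.28,0.2,0,0,0,-0.28,0.2,0,0,0,-0.28,0.2,0,0,0,-0.28]' --newtons 30

```text
t: 2.1
ee_pos: [0.1221, -0.5103, 0.2308]
orientation: [-2.186, -2.255, -0.001]
contact_force: [-0.4, 0.4, -0.1]
gripper_width: 0.0686
```

```bash
cat >> h.py <<'E'
from scipy.spatial.transform import Rotation as R
CC=np.array([.5177,-.2155]);CY=-12.6
def wp(x,y):
    c,s=np.cos(np.radians(CY)),np.sin(np.radians(CY)); return CC+[c*x-s*y,s*x+c*y]
WELL={1:wp(-.046,.078),2:wp(-.046,0),3:wp(.046,.078),4:wp(.046,0),5:wp(.046,-.078),'tin':wp(-.046,-.078)}
def plan(x,y,z,yaw):
    s=observe();M=R.from_rotvec(s['orientation']).as_matrix();y0=np.degrees(np.arctan2(M[1,0],M[0,0]))
    dyaw=(yaw-y0+180)%360-180
    a=np.radians(y0);dx,dy=x-s['ee_pos'][0],y-s['ee_pos'][1]
    def sh(psi):
        p=np.radians(psi);return (round((dx*np.cos(p)+dy*np.sin(p))/.2,4),round((dx*np.sin(p)-dy*np.cos(p))/.2,4))
    print('t',round(s['t'],2),'now',s['ee_pos'].round(4),'yaw',y0.round(2),'tilt',np.degrees(np.arccos(-M[2,2])).round(2),'w',round(s['gripper_width'],4),'F',s['contact_force'].round(1))
    print('roll total',round(-dyaw/30,3),'| shift at current yaw',sh(y0),'| shift after roll',sh(yaw),'| dz',round((s['ee_pos'][2]-z)/.2,4))
def find(f):
    p,d=snap('top',f);C=cloud('top',d)
    m=((C[:,:,2]>0.035)&(d>0)).astype(np.uint8);m[:,:150]=0;m[:,345:]=0;m[:120]=0;m[290:]=0
    n,l,st,c=cv2.connectedComponentsWithStats(m)
    for i in range(1,n):
        if st[i,4]>100:
            P=C[l==i];(ct,(w,h),a)=cv2.minAreaRect(P[:,:2].astype(np.float32)*1000)
            if w<h:a+=90
            if a>90:a-=180
            print('pix',c[i].round(),st[i,4],'xy',np.round(ct,1),'size',round(w,1),round(h,1),'yaw',round(a,1))
E
python3 - <<'E'
from h import *
print(WELL)
find('top1')
plan(.4549,.0963,.16,112)
E
```

```text
{1: array([ 0.489823 , -0.1293439]), 2: array([ 0.47280783, -0.20546541]), 3: array([ 0.57960734, -0.14941308]), 4: array([ 0.56259217, -0.22553459]), 5: array([ 0.545577 , -0.3016561]), 'tin': array([ 0.45579266, -0.28158692])}
pix [266. 153.] 360 xy [699.6 160.6] size 61.2 59.3 yaw 27.0
pix [300. 151.] 120 xy [702.4  61.7] size 33.3 31.7 yaw 1.5
pix [200. 201.] 450 xy [558.  347.3] size 73.8 49.6 yaw 21.6
pix [245. 204.] 441 xy [550.2 219.1] size 73.5 49.3 yaw 27.7
pix [287. 203.] 250 xy [555.3  98.4] size 47.7 48.2 yaw -63.5
pix [204. 239.] 454 xy [450.6 331.9] size 49.3 73.5 yaw -32.4
pix [287. 238.] 428 xy [454.8  96.6] size 72.5 47.9 yaw 21.4
pix [242. 242.] 445 xy [441.7 223.8] size 72.9 49.1 yaw 11.4
t 2.15 now [ 0.1221 -0.5104  0.2308] yaw 92.11 tilt 0.05 w 0.0686 F [-0.1  0.1 -0.3]
roll total -0.663 | shift at current yaw (np.float64(2.9701), np.float64(1.7744)) | shift after roll (np.float64(2.1891), np.float64(2.6791)) | dz 0.3541
```

Request:
arm_command --targets '[0.2,0.165,0.0986,0,0,0.2,0.165,0.0986,0,0,0.2,0.165,0.0986,0,0,0.2,0.165,0.0986,0,0,0.2,0.165,0.0986,0,0,0.2,0.165,0.0986,0,0,0.2,0.165,0.0986,0,0,0.2,0.165,0.0986,0,0,0.2,0.165,0.0986,0,0,0.2,0.165,0.0986,0,0,0.2,0.165,0.0986,0,0,0.2,0.165,0.0986,0,0,0.2,0.165,0.0986,0,0,0.2,0.165,0.0986,0,0,0.2,0.165,0.0986,0,0,0.2,0.165,0.0986,0,0,0.2,0.165,0.0986,0,0,0.2,0.165,0.0986,0,0,0.2,0,0,0,0]'

```text
t: 4.05
ee_pos: [0.4634, 0.0954, 0.2302]
orientation: [-2.191, -2.25, 0.0]
contact_force: [0.6, -0.6, -0.1]
gripper_width: 0.0683
```

Request:
arm_command --targets '[0.2,0,0,0.05,-0.221,0.2,0,0,0.1,-0.221,0.2,0,0,0.1,-0.221,0.2,0,0,0.1,0,0.2,0,0,0,0]'

```text
t: 4.55
ee_pos: [0.4599, 0.0914, 0.1587]
orientation: [-1.773, -2.589, 0.006]
contact_force: [-0.9, 0.4, -0.0]
gripper_width: 0.0685
```

```bash
python3 - <<'E'
from h import *
snap('side','s1')
plan(.4549,.0965,.032,111.7)
E
```

```text
t 4.6 now [0.4607 0.0916 0.1603] yaw 111.22 tilt 0.17 w 0.0683 F [ 0.   0.4 -0.3]
roll total -0.016 | shift at current yaw (np.float64(0.0333), np.float64(-0.018)) | shift after roll (np.float64(0.0334), np.float64(-0.0177)) | dz 0.6417
```

View pics/s1.png

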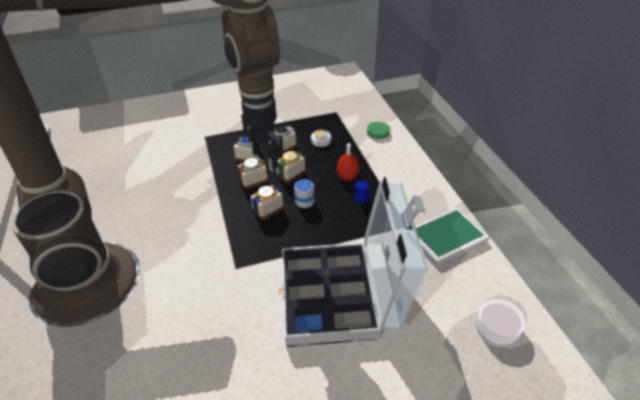

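Request:
arm_command --targets '[0.2,0.033,-0.018,0,-0.016,0.2,0,0,0.12,0,0.2,0,0,0.12,0,0.2,0,0,0.12,0,0.2,0,0,0,0,0.2,0,0,0,0]'

```text
t: 5.2
ee_pos: [0.4563, 0.0973, 0.0905]
orientation: [1.761, 2.601, 0.001]
contact_force: [0.3, 1.0, 0.2]
gripper_width: 0.068
```

```bash
python3 - <<'E'
from h import *
p,d=snap('side','s2')
cv2.imwrite('pics/s2c.png',cv2.resize(p[100:240,200:340,::-1],None,fx=4,fy=4,interpolation=cv2.INTER_CUBIC))
plan(.4549,.0965,.032,111.7)
E
```

```text
t 5.25 now [0.457  0.0974 0.0911] yaw 111.82 tilt 0.12 w 0.0687 F [-0.1 -0.   0.2]
roll total 0.004 | shift at current yaw (np.float64(-0.0001), np.float64(-0.0111)) | shift after roll (np.float64(-0.0001), np.float64(-0.0111)) | dz 0.2954
```

View pics/s2c.png

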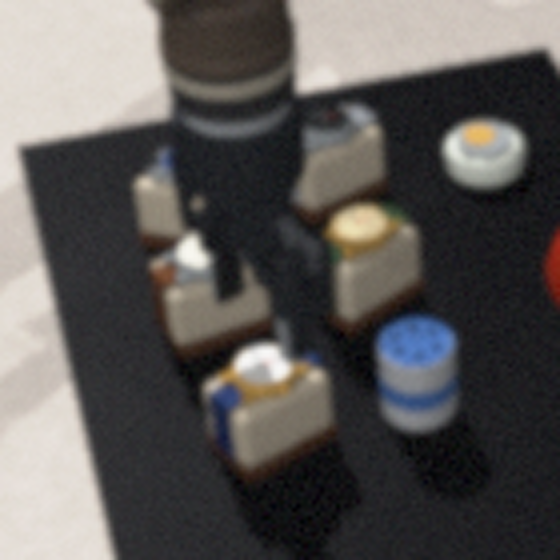

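```bash
cat >> h.py <<'E'
def proj(n,P):
    c=viewer.calibration(n);K=np.array(c['intrinsics']);T=np.linalg.inv(np.array(c['T']))
    q=T[:3,:3]@np.array(P)+T[:3,3];q=np.array([q[0],-q[1],-q[2]]);q=K@q/q[2];return q[:2].round(1)
E
python3 - <<'E'
from h import *
for P in ([.457,.097,.091],[.457,.097,.067],[.443,.131,.1],[.471,.063,.1]):
    q=proj('side',P);print(P,q,(q-[200,100])*4)
p=np.load('pics/s2.npz');C=cloud('side',p['d'])
for a,b in ((228,285),(290,330),(262,365)):
    print(C[100+b//4,200+a//4])
E
```

```text
[0.457, 0.097, 0.091] [265.8 183.9] [263.2 335.6]
[0.457, 0.097, 0.067] [266.7 191. ] [266.8 364. ]
[0.443, 0.131, 0.1] [257.2 174.1] [228.8 296.4]
[0.471, 0.063, 0.1] [274.1 188.6] [296.4 354.4]
[0.44322632 0.12760537 0.11268148]
[0.46681856 0.05721975 0.1273453 ]
[0.45185111 0.09047098 0.07408381]
```

Request:
arm_command --targets '[0.2,0,-0.011,0.05,0,0.2,0,0,0.085,0,0.2,0,0,0.085,0,0.2,0,0,0.085,0,0.2,0,0,0,0,0.2,0,0,0,0,0.6,0,0,0,0,0.6,0,0,0,0,0.6,0,0,0,0,0.6,0,0,0,0,0.6,0,0,0,0,0.6,0,0,0,0]' --newtons 30

```text
t: 6.45
ee_pos: [0.4551, 0.0965, 0.0296]
orientation: [1.76, 2.6, 0.003]
contact_force: [-0.4, 0.0, 6.4]
gripper_width: 0.0475
```

```bash
python3 - <<'E'
from h import *
plan(.4549,.0965,.032,111.7)
E
```

```text
t 6.45 now [0.4551 0.0965 0.0296] yaw 111.82 tilt 0.14 w 0.0475 F [-0.4  0.   6.4]
roll total 0.004 | shift at current yaw (np.float64(0.0002), np.float64(-0.001)) | shift after roll (np.float64(0.0002), np.float64(-0.001)) | dz -0.0122
```

Request:
arm_command --targets '[0.6,0,0,-0.03,0,0.6,0,0,-0.1,0,0.6,0,0,-0.14,0,0.6,0,0,-0.14,0,0.6,0,0,-0.14,0,0.6,0,0,-0.1,0,0.6,0,0,0,0.29,0.6,0,0,0,0.29,0.6,0,0,0,0.29,0.6,0,0,0,0.28,0.6,0,0,0,0]'

```text
t: 7.55
ee_pos: [0.4539, 0.0962, 0.1584]
orientation: [-2.448, -1.969, 0.0]
contact_force: [0.4, 0.2, -2.1]
gripper_width: 0.0476
```

```bash
python3 - <<'E'
from h import *
plan(*WELL[5],.16,180-12.6-90)
E
```

```text
t 7.55 now [0.4539 0.0962 0.1584] yaw 77.61 tilt 0.02 w 0.0476 F [ 0.4  0.2 -2.1]
roll total 0.007 | shift at current yaw (np.float64(-1.8445), np.float64(0.8742)) | shift after roll (np.float64(-1.8412), np.float64(0.8811)) | dz -0.0078
```

Request:
arm_command --targets '[0.6,-0.08,0.04,0,0.007,0.6,-0.16,0.076,0,0,0.6,-0.16,0.076,0,0,0.6,-0.16,0.076,0,0,0.6,-0.16,0.076,0,0,0.6,-0.16,0.076,0,0,0.6,-0.16,0.076,0,0,0.6,-0.16,0.076,0,0,0.6,-0.16,0.076,0,0,0.6,-0.16,0.076,0,0,0.6,-0.16,0.076,0,0,0.6,-0.1,0.05,0,0,0.6,-0.06,0.03,0,0,0.6,0,0,0,0,0.6,0,0,0,0]'

```text
t: 9.05
ee_pos: [0.5456, -0.3006, 0.1581]
orientation: [-2.449, -1.966, -0.0]
contact_force: [0.1, -0.1, -1.2]
gripper_width: 0.0473
```

```bash
python3 - <<'E'
from h import *
plan(*WELL[5],.080,180-12.6-90)
p,d=snap('side','s3')
cv2.imwrite('pics/s3c.png',cv2.resize(p[150:350,240:440,::-1],None,fx=3,fy=3,interpolation=cv2.INTER_CUBIC))
E
```

```text
t 9.05 now [ 0.5456 -0.3006  0.1581] yaw 77.51 tilt 0.06 w 0.0473 F [ 0.1 -0.1 -1.2]
roll total 0.004 | shift at current yaw (np.float64(-0.0052), np.float64(0.0009)) | shift after roll (np.float64(-0.0052), np.float64(0.0009)) | dz 0.3905
```

View pics/s3c.png

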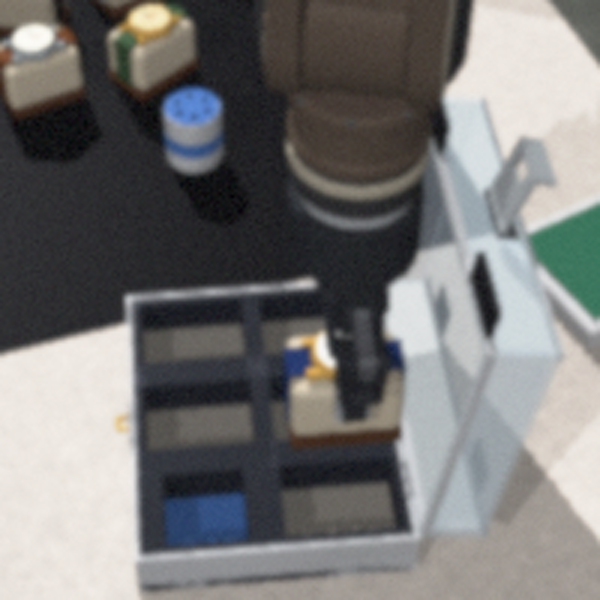

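Request:
arm_command --targets '[0.6,-0.005,0,0.05,0.004,0.6,0,0,0.12,0,0.6,0,0,0.12,0,0.6,0,0,0.08,0,0.6,0,0,0,0,0.6,0,0,0,0]'

```text
t: 9.7
ee_pos: [0.5455, -0.3015, 0.0843]
orientation: [-2.452, -1.963, 0.0]
contact_force: [0.3, -0.2, -1.0]
gripper_width: 0.0472
```

```bash
python3 - <<'E'
from h import *
plan(*WELL[5],.038,180-12.6-90)
p,d=snap('side','s4')
q,e=snap('top','t4')
cv2.imwrite('pics/s4c.png',np.hstack([cv2.resize(p[240:350,270:390,::-1],None,fx=3.2,fy=3.2,interpolation=cv2.INTER_CUBIC),cv2.resize(q[150:260,350:470,::-1],None,fx=3.2,fy=3.2,interpolation=cv2.INTER_CUBIC)]))
E
```

```text
t 9.7 now [ 0.5455 -0.3015  0.0843] yaw 77.37 tilt 0.03 w 0.0472 F [ 0.3 -0.2 -1. ]
roll total -0.001 | shift at current yaw (np.float64(-0.0008), np.float64(0.0007)) | shift after roll (np.float64(-0.0008), np.float64(0.0007)) | dz 0.2316
```

View pics/s4c.png

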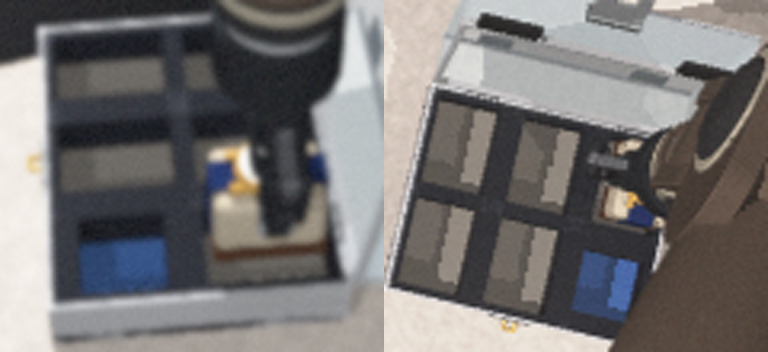

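Request:
arm_command --targets '[0.6,0,0,0.03,0,0.6,0,0,0.03,0,0.6,0,0,0.03,0,0.6,0,0,0.03,0,0.6,0,0,0.03,0,0.6,0,0,0.03,0,0.6,0,0,0,0]'

```text
t: 10.5
ee_pos: [0.545, -0.3019, 0.047]
orientation: [-2.452, -1.961, 0.001]
contact_force: [-0.3, 0.3, -2.0]
gripper_width: 0.0477
```

```bash
python3 - <<'E'
from h import *
plan(*WELL[5],.038,180-12.6-90)
E
```

```text
t 10.5 now [ 0.545  -0.3019  0.047 ] yaw 77.3 tilt 0.11 w 0.0477 F [-0.3  0.3 -2. ]
roll total -0.003 | shift at current yaw (np.float64(0.0017), np.float64(0.0024)) | shift after roll (np.float64(0.0017), np.float64(0.0024)) | dz 0.045
```

Request:
arm_command --targets '[0.6,0,0,0.012,0,0.6,0,0,0.012,0,0.6,0,0,0.01,0,0.6,0,0,0.006,0,0.6,0,0,0,0]'

```text
t: 11.0
ee_pos: [0.5456, -0.3022, 0.0402]
orientation: [-2.453, -1.962, 0.0]
contact_force: [-0.6, 0.9, -1.1]
gripper_width: 0.0473
```

```bash
python3 - <<'E'
from h import *
plan(*WELL[5],.038,180-12.6-90)
E
```

```text
t 11.0 now [ 0.5456 -0.3022  0.0402] yaw 77.31 tilt 0.01 w 0.0473 F [-0.6  0.9 -1.1]
roll total -0.003 | shift at current yaw (np.float64(0.0024), np.float64(-0.0006)) | shift after roll (np.float64(0.0024), np.float64(-0.0006)) | dz 0.0108
```

Request:
arm_command --targets '[0.6,0,0,0.005,0,0.6,0,0,0.004,0,0.6,0,0,0.003,0,0.6,0,0,0,0]'

```text
t: 11.4
ee_pos: [0.5456, -0.3022, 0.0378]
orientation: [-2.453, -1.962, 0.0]
contact_force: [-0.5, 0.2, -1.2]
gripper_width: 0.0475
```

Request:
arm_command --targets '[0.6,0,0,0.003,0,0.6,0,0,0.003,0,0.6,0,0,0,0]'

```text
t: 11.7
ee_pos: [0.5457, -0.3022, 0.0376]
orientation: [2.453, 1.962, 0.0]
contact_force: [-3.3, 1.3, 5.3]
gripper_width: 0.047
```

Request:
arm_command --targets '[0.3,0,0,0,0,0.3,0,0,0,0,0.3,0,0,0,0,0.3,0,0,0,0]'

```text
t: 12.1
ee_pos: [0.5457, -0.3022, 0.0366]
orientation: [-2.453, -1.962, 0.0]
contact_force: [-0.2, -0.4, -0.6]
gripper_width: 0.0599
```

Request:
arm_command --targets '[0.3,0,0,-0.03,0,0.3,0,0,-0.06,0,0.3,0,0,-0.12,0,0.3,0,0,-0.14,0,0.3,0,0,-0.14,0,0.3,0,0,-0.12,0,0.2,0,0,0,0]'

```text
t: 12.8
ee_pos: [0.5475, -0.3032, 0.1641]
orientation: [2.448, 1.958, 0.005]
contact_force: [-0.2, -0.8, 0.3]
gripper_width: 0.0682
```

```bash
python3 - <<'E'
from h import *
find('t5')
plan(.5551,.0981,.16,77.4)
p,d=snap('side','s5')
C=cloud('side',p.shape and d)
cv2.imwrite('pics/s5c.png',cv2.resize(p[240:350,270:390,::-1],None,fx=4,fy=4,interpolation=cv2.INTER_CUBIC))
E
```

```text
pix [266. 153.] 364 xy [699.2 160.8] size 61.7 59.3 yaw 45.8
pix [300. 151.] 120 xy [703.   61.8] size 33.8 31.8 yaw 0.3
pix [200. 201.] 450 xy [558.1 347.4] size 73.3 50.1 yaw 22.8
pix [245. 204.] 443 xy [550.1 219.2] size 74.6 48.4 yaw 28.2
pix [287. 203.] 252 xy [554.9  98.2] size 48.4 48.2 yaw 28.0
pix [204. 239.] 457 xy [450.1 331.7] size 49.9 73.4 yaw -30.9
pix [242. 242.] 445 xy [441.8 223.7] size 73.0 48.6 yaw 10.6
t 12.85 now [ 0.5468 -0.3029  0.1618] yaw 77.31 tilt 0.29 w 0.0682 F [ 0.4  0.3 -0.5]
roll total -0.003 | shift at current yaw (np.float64(1.9649), np.float64(-0.4002)) | shift after roll (np.float64(1.9655), np.float64(-0.397)) | dz 0.0091
```

View pics/s5c.png

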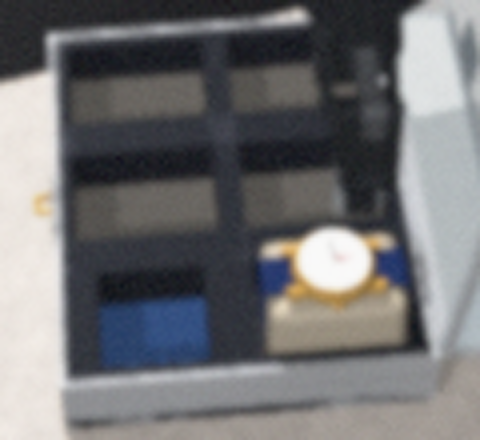

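Request:
arm_command --targets '[0.2,0.1,-0.02,0,0,0.2,0.18,-0.036,0,0,0.2,0.18,-0.036,0,0,0.2,0.18,-0.036,0,0,0.2,0.18,-0.036,0,0,0.2,0.18,-0.036,0,0,0.2,0.18,-0.036,0,0,0.2,0.18,-0.036,0,0,0.2,0.18,-0.036,0,0,0.2,0.18,-0.036,0,0,0.2,0.165,-0.036,0,0,0.2,0.08,-0.02,0,0,0.2,0,0,0,0,0.2,0,0,0,0]'

```text
t: 14.3
ee_pos: [0.5533, 0.0987, 0.1581]
orientation: [-2.452, -1.963, 0.002]
contact_force: [0.1, 0.7, -0.8]
gripper_width: 0.0686
```

```bash
python3 - <<'E'
from h import *
plan(.5551,.0981,.03,77.4)
E
```

```text
t 14.3 now [0.5533 0.0987 0.1581] yaw 77.35 tilt 0.08 w 0.0686 F [ 0.1  0.7 -0.8]
roll total -0.002 | shift at current yaw (np.float64(-0.0011), np.float64(0.0094)) | shift after roll (np.float64(-0.0011), np.float64(0.0094)) | dz 0.6405
```

Request:
arm_command --targets '[0.2,0,0.009,0.06,0,0.2,0,0,0.12,0,0.2,0,0,0.12,0,0.2,0,0,0.12,0,0.2,0,0,0.12,0,0.2,0,0,0.07,0,0.2,0,0,0.03,0,0.2,0,0,0,0,0.2,0,0,0,0,0.6,0,0,0,0,0.6,0,0,0,0,0.6,0,0,0,0,0.6,0,0,0,0,0.6,0,0,0,0,0.6,0,0,0,0]'

```text
t: 15.8
ee_pos: [0.5567, 0.0985, 0.0321]
orientation: [2.452, 1.962, 0.003]
contact_force: [-0.3, -1.1, 5.9]
gripper_width: 0.0492
```

```bash
python3 - <<'E'
from h import *
plan(*WELL['tin'],.16,77.4)
E
```

```text
t 15.8 now [0.5567 0.0985 0.0321] yaw 77.31 tilt 0.15 w 0.0492 F [-0.3 -1.1  5.9]
roll total -0.003 | shift at current yaw (np.float64(-1.965), np.float64(-0.0748)) | shift after roll (np.float64(-1.9649), np.float64(-0.0778)) | dz -0.6394
```

Request:
arm_command --targets '[0.6,0,0,-0.04,0,0.6,0,0,-0.1,0,0.6,0,0,-0.14,0,0.6,0,0,-0.14,0,0.6,0,0,-0.14,0,0.6,0,0,-0.08,0,0.6,-0.1,-0.004,0,0,0.6,-0.19,-0.007,0,0,0.6,-0.19,-0.007,0,0,0.6,-0.19,-0.007,0,0,0.6,-0.19,-0.007,0,0,0.6,-0.19,-0.007,0,0,0.6,-0.19,-0.007,0,0,0.6,-0.19,-0.007,0,0,0.6,-0.19,-0.007,0,0,0.6,-0.19,-0.007,0,0,0.6,-0.155,-0.003,0,0,0.6,0,0,0,0,0.6,0,0,0,0]'

```text
t: 17.7
ee_pos: [0.4553, -0.2822, 0.1588]
orientation: [-2.454, -1.96, -0.0]
contact_force: [0.4, -0.4, -1.5]
gripper_width: 0.0485
```

```bash
python3 - <<'E'
from h import *
plan(*WELL['tin'],.085,77.4)
E
```

```text
t 17.7 now [ 0.4553 -0.2822  0.1588] yaw 77.22 tilt 0.04 w 0.0485 F [ 0.4 -0.4 -1.5]
roll total -0.006 | shift at current yaw (np.float64(0.0037), np.float64(0.0016)) | shift after roll (np.float64(0.0037), np.float64(0.0016)) | dz 0.3688
```

Request:
arm_command --targets '[0.6,0.003,0.007,0.05,-0.005,0.6,0,0,0.12,0,0.6,0,0,0.12,0,0.6,0,0,0.08,0,0.6,0,0,0,0,0.6,0,0,0,0]'

```text
t: 18.3
ee_pos: [0.4574, -0.2806, 0.0846]
orientation: [-2.449, -1.967, 0.0]
contact_force: [0.2, 0.7, -0.5]
gripper_width: 0.0485
```

```bash
python3 - <<'E'
from h import *
plan(*WELL['tin'],.040,77.4)
p,d=snap('side','s6')
q,e=snap('top','t6')
cv2.imwrite('pics/s6c.png',np.hstack([cv2.resize(p[240:350,270:390,::-1],None,fx=3.2,fy=3.2,interpolation=cv2.INTER_CUBIC),cv2.resize(q[150:260,350:470,::-1],None,fx=3.2,fy=3.2,interpolation=cv2.INTER_CUBIC)]))
E
```

```text
t 18.3 now [ 0.4574 -0.2806  0.0846] yaw 77.55 tilt 0.05 w 0.0485 F [ 0.2  0.7 -0.5]
roll total 0.005 | shift at current yaw (np.float64(-0.0064), np.float64(-0.0066)) | shift after roll (np.float64(-0.0064), np.float64(-0.0066)) | dz 0.223
```

View pics/s6c.png

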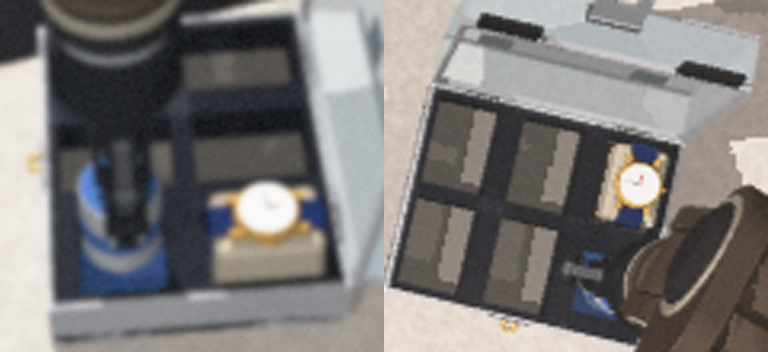

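Request:
arm_command --targets '[0.6,-0.005,0,0.03,0.005,0.6,0,0,0.03,0,0.6,0,0,0.03,0,0.6,0,0,0.03,0,0.6,0,0,0.03,0,0.6,0,0,0.025,0,0.6,0,0,0,0,0.6,0,0,0,0]'

```text
t: 19.2
ee_pos: [0.4569, -0.2826, 0.0496]
orientation: [-2.453, -1.962, 0.0]
contact_force: [-1.2, 0.3, -0.9]
gripper_width: 0.0488
```

```bash
python3 - <<'E'
from h import *
plan(*WELL['tin'],.040,77.4)
E
```

```text
t 19.2 now [ 0.4569 -0.2826  0.0496] yaw 77.31 tilt 0.02 w 0.0488 F [-1.2  0.3 -0.9]
roll total -0.003 | shift at current yaw (np.float64(0.0039), np.float64(-0.0067)) | shift after roll (np.float64(0.0039), np.float64(-0.0067)) | dz 0.0479
```

Request:
arm_command --targets '[0.6,0.003,0,0.012,0,0.6,0,0,0.012,0,0.6,0,0,0.008,0,0.6,0,0,0.006,0,0.6,0,0,0.004,0,0.6,0,0,0.004,0,0.6,0,0,0,0,0.6,0,0,0,0]'

```text
t: 20.0
ee_pos: [0.4571, -0.2821, 0.0405]
orientation: [2.453, 1.962, -0.0]
contact_force: [0.0, 0.3, -1.6]
gripper_width: 0.0489
```

Request:
arm_command --targets '[0.6,0,0,0.004,0,0.6,0,0,0.004,0,0.6,0,0,0,0]'

```text
t: 20.3
ee_pos: [0.4573, -0.2822, 0.0401]
orientation: [2.453, 1.962, 0.001]
contact_force: [-2.8, 2.0, 8.0]
gripper_width: 0.049
```

Request:
arm_command --targets '[0.3,0,0,0,0,0.3,0,0,0,0,0.3,0,0,0,0,0.3,0,0,-0.03,0,0.3,0,0,-0.06,0,0.3,0,0,-0.12,0,0.3,0,0,-0.14,0,0.3,0,0,-0.14,0,0.3,0,0,-0.1,0,0.2,0,0,0,0,0.2,0,0,0,0]'

```text
t: 21.4
ee_pos: [0.4574, -0.2822, 0.1575]
orientation: [2.452, 1.961, 0.001]
contact_force: [1.6, -0.6, -0.3]
gripper_width: 0.0684
```

```bash
python3 - <<'E'
from h import *
find('t7')
plan(.5501,.2192,.16,117.9)
p,d=snap('side','s7')
cv2.imwrite('pics/s7c.png',cv2.resize(p[240:350,270:390,::-1],None,fx=4,fy=4,interpolation=cv2.INTER_CUBIC))
E
```

```text
pix [266. 153.] 359 xy [699.2 160.9] size 61.5 59.2 yaw 45.8
pix [300. 151.] 120 xy [702.5  61.8] size 32.0 32.4 yaw -1.5
pix [200. 201.] 446 xy [557.7 347.1] size 72.8 48.2 yaw 20.7
pix [245. 204.] 439 xy [550.1 219. ] size 73.4 48.9 yaw 27.0
pix [204. 239.] 458 xy [450.3 331.6] size 49.7 73.8 yaw -30.5
pix [242. 242.] 445 xy [441.8 223.7] size 72.8 48.5 yaw 10.3
t 21.45 now [ 0.4569 -0.2819  0.1565] yaw 77.31 tilt 0.02 w 0.0683 F [-0.3  0.3 -0.5]
roll total -1.353 | shift at current yaw (np.float64(2.5468), np.float64(-0.0959)) | shift after roll (np.float64(1.9964), np.float64(1.5843)) | dz -0.0173
```

View pics/s7c.png

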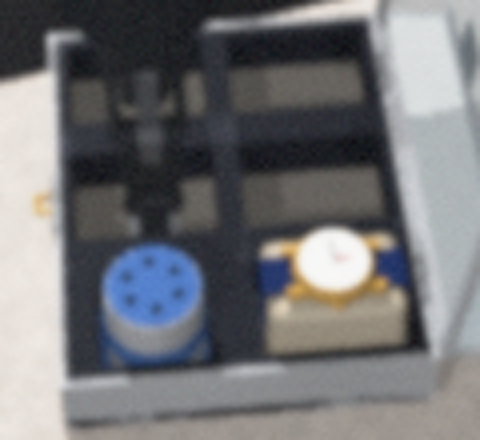

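Request:
arm_command --targets '[0.2,0.1,-0.004,0,0,0.2,0.19,-0.007,0,0,0.2,0.19,-0.007,0,0,0.2,0.19,-0.007,0,0,0.2,0.19,-0.007,0,0,0.2,0.19,-0.007,0,0,0.2,0.19,-0.007,0,0,0.2,0.19,-0.007,0,0,0.2,0.19,-0.007,0,0,0.2,0.19,-0.007,0,0,0.2,0.19,-0.007,0,0,0.2,0.19,-0.007,0,0,0.2,0.19,-0.007,0,0,0.2,0.167,-0.007,0,0,0.2,0,0,0,-0.27,0.2,0,0,0,-0.27,0.2,0,0,0,-0.27,0.2,0,0,0,-0.27,0.2,0,0,0,-0.265,0.2,0,0,0,0]'

```text
t: 23.5
ee_pos: [0.5498, 0.2189, 0.1555]
orientation: [-1.625, -2.687, 0.003]
contact_force: [-0.3, -0.1, -1.0]
gripper_width: 0.0681
```

```bash
python3 - <<'E'
from h import *
plan(.5501,.2192,.03,117.6)
E
```

```text
t 23.5 now [0.5498 0.2189 0.1555] yaw 117.68 tilt 0.14 w 0.0681 F [-0.3 -0.1 -1. ]
roll total 0.003 | shift at current yaw (np.float64(0.0009), np.float64(0.0019)) | shift after roll (np.float64(0.0009), np.float64(0.0019)) | dz 0.6274
```

Request:
arm_command --targets '[0.2,0,0.002,0.06,0,0.2,0,0,0.12,0,0.2,0,0,0.12,0,0.2,0,0,0.12,0,0.2,0,0,0.12,0,0.2,0,0,0.06,0,0.2,0,0,0.03,0,0.2,0,0,0,0,0.2,0,0,0,0]'

```text
t: 24.4
ee_pos: [0.5514, 0.2195, 0.0318]
orientation: [1.626, 2.687, 0.002]
contact_force: [-0.4, -0.2, 0.4]
gripper_width: 0.0683
```

```bash
python3 - <<'E'
from h import *
plan(.5501,.2192,.03,117.6)
E
```

```text
t 24.4 now [0.5514 0.2195 0.0318] yaw 117.63 tilt 0.07 w 0.0683 F [-0.4 -0.2  0.4]
roll total 0.001 | shift at current yaw (np.float64(0.0018), np.float64(-0.0065)) | shift after roll (np.float64(0.0018), np.float64(-0.0065)) | dz 0.0088
```

Good; close, lift, and turn to the well's yaw.

Request:
arm_command --targets '[0.6,0,-0.006,0.008,0,0.6,0,0,0,0,0.6,0,0,0,0,0.6,0,0,0,0,0.6,0,0,0,0,0.6,0,0,0,0,0.6,0,0,0,0,0.6,0,0,-0.04,0,0.6,0,0,-0.1,0,0.6,0,0,-0.14,0,0.6,0,0,-0.14,0,0.6,0,0,-0.14,0,0.6,0,0,-0.08,0,0.6,0,0,0,0.27,0.6,0,0,0,0.27,0.6,0,0,0,0.27,0.6,0,0,0,0.27,0.6,0,0,0,0.26,0.6,0,0,0,0]'

```text
t: 26.3
ee_pos: [0.5495, 0.2186, 0.1572]
orientation: [-2.451, -1.965, 0.001]
contact_force: [0.6, 0.5, -1.0]
gripper_width: 0.0475
```

```bash
python3 - <<'E'
from h import *
plan(*WELL[4],.16,77.4)
E
```

```text
t 26.3 now [0.5495 0.2186 0.1572] yaw 77.44 tilt 0.04 w 0.0475 F [ 0.6  0.5 -1. ]
roll total 0.001 | shift at current yaw (np.float64(-2.1532), np.float64(0.5467)) | shift after roll (np.float64(-2.1528), np.float64(0.5482)) | dz -0.0138
```

Request:
arm_command --targets '[0.6,-0.1,0.025,0,0,0.6,-0.19,0.048,0,0,0.6,-0.19,0.048,0,0,0.6,-0.19,0.048,0,0,0.6,-0.19,0.048,0,0,0.6,-0.19,0.048,0,0,0.6,-0.19,0.048,0,0,0.6,-0.19,0.048,0,0,0.6,-0.19,0.048,0,0,0.6,-0.19,0.048,0,0,0.6,-0.19,0.048,0,0,0.6,-0.153,0.042,0,0,0.6,0,0,0,0,0.6,0,0,0,0]'

```text
t: 27.7
ee_pos: [0.5627, -0.2258, 0.157]
orientation: [-2.449, -1.966, 0.0]
contact_force: [-1.0, 0.3, -1.1]
gripper_width: 0.0471
```

```bash
python3 - <<'E'
from h import *
plan(*WELL[4],.085,77.4)
E
```

```text
t 27.7 now [ 0.5627 -0.2258  0.157 ] yaw 77.51 tilt 0.06 w 0.0471 F [-1.   0.3 -1.1]
roll total 0.004 | shift at current yaw (np.float64(0.0014), np.float64(-0.001)) | shift after roll (np.float64(0.0014), np.float64(-0.001)) | dz 0.3598
```

Request:
arm_command --targets '[0.6,0.001,0,0.05,0.004,0.6,0,0,0.12,0,0.6,0,0,0.12,0,0.6,0,0,0.07,0,0.6,0,0,0,0,0.6,0,0,0,0]'

```text
t: 28.3
ee_pos: [0.5632, -0.2245, 0.0856]
orientation: [-2.451, -1.964, 0.0]
contact_force: [-0.8, -0.5, -0.9]
gripper_width: 0.0477
```

```bash
python3 - <<'E'
from h import *
plan(*WELL[4],.040,77.4)
p,d=snap('side','s8')
q,e=snap('top','t8')
cv2.imwrite('pics/s8c.png',np.hstack([cv2.resize(p[240:350,270:390,::-1],None,fx=3.2,fy=3.2,interpolation=cv2.INTER_CUBIC),cv2.resize(q[150:260,350:470,::-1],None,fx=3.2,fy=3.2,interpolation=cv2.INTER_CUBIC)]))
E
```

```text
t 28.3 now [ 0.5632 -0.2245  0.0856] yaw 77.41 tilt 0.01 w 0.0477 F [-0.8 -0.5 -0.9]
roll total 0.0 | shift at current yaw (np.float64(-0.0057), np.float64(-0.0021)) | shift after roll (np.float64(-0.0057), np.float64(-0.0021)) | dz 0.228
```

View pics/s8c.png

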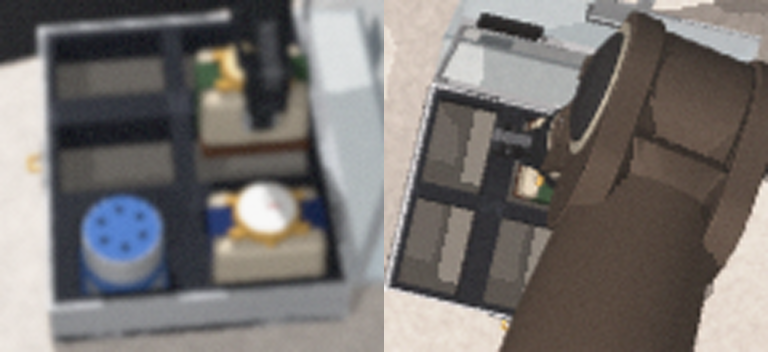

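Request:
arm_command --targets '[0.6,-0.005,-0.001,0.03,0,0.6,0,0,0.03,0,0.6,0,0,0.03,0,0.6,0,0,0.03,0,0.6,0,0,0.03,0,0.6,0,0,0.03,0,0.6,0,0,0,0,0.6,0,0,0,0]'

```text
t: 29.2
ee_pos: [0.5626, -0.2261, 0.0491]
orientation: [-2.453, -1.963, 0.0]
contact_force: [0.1, -0.5, -0.9]
gripper_width: 0.0472
```

Request:
arm_command --targets '[0.6,0,0,0.012,0,0.6,0,0,0.012,0,0.6,0,0,0.008,0,0.6,0,0,0.004,0,0.6,0,0,0,0,0.6,0,0,0,0]'

```text
t: 29.8
ee_pos: [0.5627, -0.2262, 0.0421]
orientation: [2.453, 1.963, -0.0]
contact_force: [0.1, -0.1, -1.7]
gripper_width: 0.0478
```

Request:
arm_command --targets '[0.6,0,0,0.006,0,0.6,0,0,0.006,0,0.6,0,0,0.004,0,0.6,0,0,0,0]'

```text
t: 30.2
ee_pos: [0.5626, -0.2261, 0.0387]
orientation: [-2.453, -1.963, 0.0]
contact_force: [-0.3, -0.7, -0.8]
gripper_width: 0.0473
```

Request:
arm_command --targets '[0.6,0,0,0.004,0,0.6,0,0,0.004,0,0.6,0,0,0,0]'

```text
t: 30.5
ee_pos: [0.5627, -0.2261, 0.0383]
orientation: [2.452, 1.963, 0.001]
contact_force: [-2.6, 0.5, 5.9]
gripper_width: 0.0473
```

Request:
arm_command --targets '[0.3,0,0,0,0,0.3,0,0,0,0,0.3,0,0,0,0,0.3,0,0,-0.03,0,0.3,0,0,-0.06,0,0.3,0,0,-0.12,0,0.3,0,0,-0.14,0,0.3,0,0,-0.14,0,0.3,0,0,-0.12,0,0.2,0,0,0,0,0.2,0,0,0,0]'

```text
t: 31.6
ee_pos: [0.5632, -0.2263, 0.1605]
orientation: [2.451, 1.962, 0.002]
contact_force: [0.3, 1.0, -0.0]
gripper_width: 0.0681
```

```bash
python3 - <<'E'
from h import *
find('t9')
plan(.5578,.3472,.16,111.5)
snap('side','s9')
E
```

```text
pix [266. 152.] 359 xy [699.5 160.5] size 59.9 59.2 yaw 27.7
pix [300. 151.] 120 xy [702.5  61.8] size 31.8 32.4 yaw -0.2
pix [200. 201.] 452 xy [557.7 347.1] size 73.2 49.7 yaw 19.5
pix [204. 239.] 453 xy [450.5 332. ] size 49.3 73.0 yaw -31.6
pix [242. 242.] 444 xy [441.8 223.7] size 72.8 48.8 yaw 10.1
t 31.65 now [ 0.5626 -0.2261  0.1593] yaw 77.34 tilt 0.01 w 0.0683 F [ 0.1  0.3 -0.4]
roll total -1.139 | shift at current yaw (np.float64(2.7915), np.float64(-0.6517)) | shift after roll (np.float64(2.6758), np.float64(1.0283)) | dz -0.0033
```

View pics/s9.png

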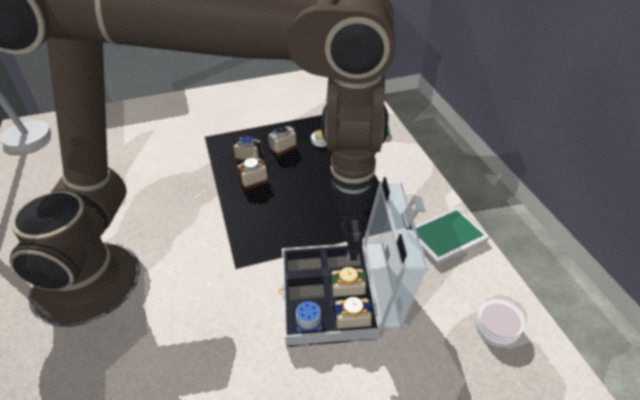

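Request:
arm_command --targets '[0.2,0.1,-0.024,0,0,0.2,0.2,-0.0467,0,0,0.2,0.2,-0.0467,0,0,0.2,0.2,-0.0467,0,0,0.2,0.2,-0.0467,0,0,0.2,0.2,-0.0467,0,0,0.2,0.2,-0.0467,0,0,0.2,0.2,-0.0467,0,0,0.2,0.2,-0.0467,0,0,0.2,0.2,-0.0467,0,0,0.2,0.2,-0.0467,0,0,0.2,0.2,-0.0467,0,0,0.2,0.2,-0.0467,0,0,0.2,0.19,-0.0467,0,0,0.2,0.1,-0.021,0,0,0.2,0,0,0,-0.28,0.2,0,0,0,-0.28,0.2,0,0,0,-0.28,0.2,0,0,0,-0.28,0.2,0,0,0,0]'

```text
t: 33.7
ee_pos: [0.5572, 0.3466, 0.1579]
orientation: [-1.78, -2.588, 0.004]
contact_force: [0.3, 0.6, 0.7]
gripper_width: 0.0685
```

```bash
python3 - <<'E'
from h import *
plan(.5578,.3472,.03,111)
E
```

```text
t 33.7 now [0.5572 0.3466 0.1579] yaw 110.97 tilt 0.14 w 0.0685 F [0.3 0.6 0.7]
roll total -0.001 | shift at current yaw (np.float64(0.0017), np.float64(0.0039)) | shift after roll (np.float64(0.0017), np.float64(0.0039)) | dz 0.6393
```

Request:
arm_command --targets '[0.2,0.001,-0.002,0.06,0,0.2,0,0,0.12,0,0.2,0,0,0.12,0,0.2,0,0,0.12,0,0.2,0,0,0.12,0,0.2,0,0,0.07,0,0.2,0,0,0.038,0,0.2,0,0,0,0,0.2,0,0,0,0,0.6,0,0,0,0,0.6,0,0,0,0,0.6,0,0,0,0,0.6,0,0,0,0,0.6,0,0,0,0,0.6,0,0,0,0]'

```text
t: 35.2
ee_pos: [0.558, 0.3476, 0.0311]
orientation: [1.78, 2.587, 0.004]
contact_force: [-0.7, 0.6, 6.2]
gripper_width: 0.0473
```

Request:
arm_command --targets '[0.6,0,0,-0.04,0,0.6,0,0,-0.1,0,0.6,0,0,-0.14,0,0.6,0,0,-0.14,0,0.6,0,0,-0.14,0,0.6,0,0,-0.08,0,0.6,0,0,0,0.28,0.6,0,0,0,0.28,0.6,0,0,0,0.28,0.6,0,0,0,0.28,0.6,0,0,0,0]'

```text
t: 36.3
ee_pos: [0.5571, 0.3466, 0.1575]
orientation: [2.453, 1.962, -0.002]
contact_force: [0.2, 0.1, -1.6]
gripper_width: 0.0474
```

```bash
python3 - <<'E'
from h import *
plan(*WELL[3],.16,77.4)
E
```

```text
t 36.3 now [0.5571 0.3466 0.1575] yaw 77.31 tilt 0.06 w 0.0474 F [ 0.2  0.1 -1.6]
roll total -0.003 | shift at current yaw (np.float64(-2.3948), np.float64(0.6549)) | shift after roll (np.float64(-2.3959), np.float64(0.6511)) | dz -0.0125
```

Request:
arm_command --targets '[0.6,-0.1,0.027,0,0,0.6,-0.2,0.0547,0,0,0.6,-0.2,0.0547,0,0,0.6,-0.2,0.0547,0,0,0.6,-0.2,0.0547,0,0,0.6,-0.2,0.0547,0,0,0.6,-0.2,0.0547,0,0,0.6,-0.2,0.0547,0,0,0.6,-0.2,0.0547,0,0,0.6,-0.2,0.0547,0,0,0.6,-0.2,0.0547,0,0,0.6,-0.2,0.0547,0,0,0.6,-0.095,0.026,0,0,0.6,0,0,0,0,0.6,0,0,0,0]'

```text
t: 37.8
ee_pos: [0.5794, -0.1498, 0.1576]
orientation: [-2.452, -1.963, 0.0]
contact_force: [0.2, 0.7, -1.6]
gripper_width: 0.0475
```

```bash
python3 - <<'E'
from h import *
plan(*WELL[3],.085,77.4)
E
```

```text
t 37.8 now [ 0.5794 -0.1498  0.1576] yaw 77.36 tilt 0.04 w 0.0475 F [ 0.2  0.7 -1.6]
roll total -0.001 | shift at current yaw (np.float64(0.0023), np.float64(0.0008)) | shift after roll (np.float64(0.0023), np.float64(0.0008)) | dz 0.3629
```

Request:
arm_command --targets '[0.6,0.001,0,0.05,0,0.6,0,0,0.12,0,0.6,0,0,0.12,0,0.6,0,0,0.07,0,0.6,0,0,0,0,0.6,0,0,0,0]'

```text
t: 38.4
ee_pos: [0.5802, -0.1483, 0.086]
orientation: [-2.452, -1.964, 0.0]
contact_force: [0.2, 0.6, -1.3]
gripper_width: 0.0473
```

```bash
python3 - <<'E'
from h import *
plan(*WELL[3],.040,77.4)
p,d=snap('side','s10')
cv2.imwrite('pics/s10c.png',cv2.resize(p[230:350,270:390,::-1],None,fx=3.2,fy=3.2,interpolation=cv2.INTER_CUBIC))
E
```

```text
t 38.4 now [ 0.5802 -0.1483  0.086 ] yaw 77.41 tilt 0.01 w 0.0473 F [ 0.2  0.6 -1.3]
roll total 0.0 | shift at current yaw (np.float64(-0.0058), np.float64(-0.0016)) | shift after roll (np.float64(-0.0058), np.float64(-0.0016)) | dz 0.2298
```

View pics/s10c.png

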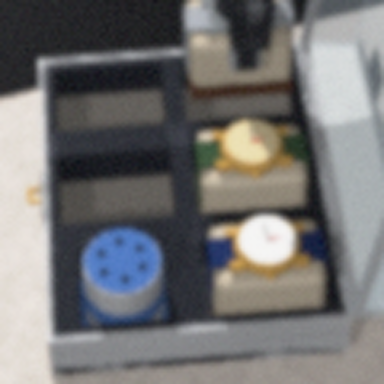

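Same approach: watch 4 lines up over well 3.

Request:
arm_command --targets '[0.6,-0.005,-0.001,0.03,0,0.6,0,0,0.03,0,0.6,0,0,0.03,0,0.6,0,0,0.03,0,0.6,0,0,0.03,0,0.6,0,0,0.03,0,0.6,0,0,0,0,0.6,0,0,0,0]'

```text
t: 39.25
ee_pos: [0.5796, -0.1498, 0.0495]
orientation: [-2.453, -1.963, 0.0]
contact_force: [0.8, 0.8, -1.6]
gripper_width: 0.0474
```

Request:
arm_command --targets '[0.6,0,0,0.012,0,0.6,0,0,0.012,0,0.6,0,0,0.008,0,0.6,0,0,0.004,0,0.6,0,0,0.004,0,0.6,0,0,0,0,0.6,0,0,0,0]'

```text
t: 39.95
ee_pos: [0.5798, -0.1499, 0.0418]
orientation: [2.453, 1.963, 0.0]
contact_force: [0.2, 0.2, -0.6]
gripper_width: 0.0475
```

Request:
arm_command --targets '[0.6,0,0,0.005,0,0.6,0,0,0.004,0,0.6,0,0,0.004,0,0.6,0,0,0,0]'

```text
t: 40.35
ee_pos: [0.5797, -0.1499, 0.0392]
orientation: [2.453, 1.963, 0.0]
contact_force: [0.8, -0.0, -0.1]
gripper_width: 0.0472
```

Request:
arm_command --targets '[0.6,0,0,0.003,0,0.6,0,0,0.003,0,0.6,0,0,0,0]'

```text
t: 40.65
ee_pos: [0.5797, -0.1498, 0.0391]
orientation: [2.452, 1.963, 0.001]
contact_force: [-3.6, -0.1, 6.7]
gripper_width: 0.0472
```

Request:
arm_command --targets '[0.3,0,0,0,0,0.3,0,0,0,0,0.3,0,0,0,0,0.3,0,0,-0.03,0,0.3,0,0,-0.06,0,0.3,0,0,-0.12,0,0.3,0,0,-0.14,0,0.3,0,0,-0.14,0,0.3,0,0,-0.12,0,0.2,0,0,0,0,0.2,0,0,0,0]'

```text
t: 41.75
ee_pos: [0.5802, -0.15, 0.1611]
orientation: [2.451, 1.962, 0.002]
contact_force: [-0.3, 0.3, 0.2]
gripper_width: 0.0683
```

```bash
python3 - <<'E'
from h import *
find('t11')
plan(.4418,.2235,.16,100.6)
E
```

```text
pix [266. 153.] 365 xy [698.9 161.1] size 60.8 60.7 yaw 27.6
pix [300. 151.] 120 xy [702.6  61.9] size 32.1 32.1 yaw 89.7
pix [204. 239.] 456 xy [450.1 331.2] size 49.0 73.1 yaw -30.1
pix [242. 242.] 445 xy [441.8 223.8] size 72.9 48.8 yaw 9.8
t 41.8 now [ 0.5797 -0.1498  0.16  ] yaw 77.34 tilt 0.01 w 0.068 F [-0.2 -1.2 -0.9]
roll total -0.775 | shift at current yaw (np.float64(1.6702), np.float64(-1.0817)) | shift after roll (np.float64(1.9616), np.float64(-0.3341)) | dz -0.0002
```

Request:
arm_command --targets '[0.2,0.085,-0.055,0,0,0.2,0.167,-0.108,0,0,0.2,0.167,-0.108,0,0,0.2,0.167,-0.108,0,0,0.2,0.167,-0.108,0,0,0.2,0.167,-0.108,0,0,0.2,0.167,-0.108,0,0,0.2,0.167,-0.108,0,0,0.2,0.167,-0.108,0,0,0.2,0.167,-0.108,0,0,0.2,0.085,-0.055,0,0,0.2,0,0,0,-0.256,0.2,0,0,0,-0.256,0.2,0,0,0,-0.256,0.2,0,0,0,0]'

```text
t: 43.3
ee_pos: [0.4405, 0.2243, 0.1589]
orientation: [-2.009, -2.414, 0.003]
contact_force: [-0.3, 0.6, -0.3]
gripper_width: 0.0683
```

```bash
python3 - <<'E'
from h import *
plan(.4418,.2235,.03,100.4)
E
```

```text
t 43.3 now [0.4405 0.2243 0.1589] yaw 100.45 tilt 0.12 w 0.0683 F [-0.3  0.6 -0.3]
roll total 0.002 | shift at current yaw (np.float64(-0.0049), np.float64(0.0056)) | shift after roll (np.float64(-0.0049), np.float64(0.0056)) | dz 0.6445
```

Request:
arm_command --targets '[0.2,-0.004,0,0.06,0,0.2,0,0,0.12,0,0.2,0,0,0.12,0,0.2,0,0,0.12,0,0.2,0,0,0.12,0,0.2,0,0,0.07,0,0.2,0,0,0.038,0,0.2,0,0,0,0,0.2,0,0,0,0,0.6,0,0,0,0,0.6,0,0,0,0,0.6,0,0,0,0,0.6,0,0,0,0,0.6,0,0,0,0,0.6,0,0,0,0]'

```text
t: 44.8
ee_pos: [0.4428, 0.2238, 0.0313]
orientation: [2.011, 2.413, 0.003]
contact_force: [-0.8, 0.2, 5.3]
gripper_width: 0.0474
```

Request:
arm_command --targets '[0.6,0,0,-0.04,0,0.6,0,0,-0.1,0,0.6,0,0,-0.14,0,0.6,0,0,-0.14,0,0.6,0,0,-0.14,0,0.6,0,0,-0.08,0,0.6,0,0,0,0.256,0.6,0,0,0,0.256,0.6,0,0,0,0.256,0.6,0,0,0,0]'

```text
t: 45.8
ee_pos: [0.4417, 0.223, 0.1583]
orientation: [2.453, 1.962, -0.001]
contact_force: [0.4, 0.2, -2.3]
gripper_width: 0.0471
```

```bash
python3 - <<'E'
from h import *
plan(*WELL[2],.16,77.4)
E
```

```text
t 45.8 now [0.4417 0.223  0.1583] yaw 77.32 tilt 0.04 w 0.0471 F [ 0.4  0.2 -2.3]
roll total -0.003 | shift at current yaw (np.float64(-2.0561), np.float64(0.6219)) | shift after roll (np.float64(-2.057), np.float64(0.619)) | dz -0.0085
```

Request:
arm_command --targets '[0.6,-0.1,0.03,0,0,0.6,-0.19,0.058,0,0,0.6,-0.19,0.058,0,0,0.6,-0.19,0.058,0,0,0.6,-0.19,0.058,0,0,0.6,-0.19,0.058,0,0,0.6,-0.19,0.058,0,0,0.6,-0.19,0.058,0,0,0.6,-0.19,0.058,0,0,0.6,-0.19,0.058,0,0,0.6,-0.19,0.058,0,0,0.6,-0.056,0.015,0,0,0.6,0,0,0,0,0.6,0,0,0,0]'

```text
t: 47.2
ee_pos: [0.4735, -0.2047, 0.1581]
orientation: [-2.451, -1.964, 0.0]
contact_force: [-0.6, 0.8, -1.6]
gripper_width: 0.0476
```

```bash
python3 - <<'E'
from h import *
plan(*WELL[2],.085,77.4)
E
```

```text
t 47.2 now [ 0.4735 -0.2047  0.1581] yaw 77.41 tilt 0.07 w 0.0476 F [-0.6  0.8 -1.6]
roll total 0.0 | shift at current yaw (np.float64(-0.0045), np.float64(-0.0027)) | shift after roll (np.float64(-0.0045), np.float64(-0.0027)) | dz 0.3654
```

Request:
arm_command --targets '[0.6,-0.006,0,0.05,0,0.6,0,0,0.12,0,0.6,0,0,0.12,0,0.6,0,0,0.07,0,0.6,0,0,0,0,0.6,0,0,0,0]'

```text
t: 47.8
ee_pos: [0.4735, -0.2055, 0.0863]
orientation: [-2.451, -1.965, 0.0]
contact_force: [0.2, 0.3, -1.9]
gripper_width: 0.0474
```

```bash
python3 - <<'E'
from h import *
plan(*WELL[2],.040,77.4)
p,d=snap('side','s12')
cv2.imwrite('pics/s12c.png',cv2.resize(p[230:350,270:390,::-1],None,fx=3.2,fy=3.2,interpolation=cv2.INTER_CUBIC))
E
```

```text
t 47.8 now [ 0.4735 -0.2055  0.0863] yaw 77.44 tilt 0.03 w 0.0474 F [ 0.2  0.3 -1.9]
roll total 0.001 | shift at current yaw (np.float64(-0.0005), np.float64(-0.0036)) | shift after roll (np.float64(-0.0005), np.float64(-0.0036)) | dz 0.2313
```

View pics/s12c.png

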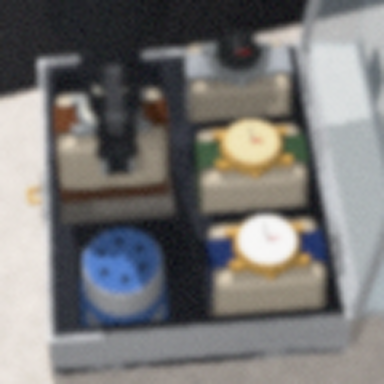

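Request:
arm_command --targets '[0.6,0,0,0.03,0,0.6,0,0,0.03,0,0.6,0,0,0.03,0,0.6,0,0,0.03,0,0.6,0,0,0.03,0,0.6,0,0,0.03,0,0.6,0,0,0,0,0.6,0,0,0,0]'

```text
t: 48.65
ee_pos: [0.4735, -0.2065, 0.0501]
orientation: [-2.453, -1.963, 0.0]
contact_force: [0.6, 0.8, -1.5]
gripper_width: 0.0476
```

Request:
arm_command --targets '[0.6,0,0,0.012,0,0.6,0,0,0.012,0,0.6,0,0,0.008,0,0.6,0,0,0.006,0,0.6,0,0,0.004,0,0.6,0,0,0.004,0,0.6,0,0,0,0,0.6,0,0,0,0]'

```text
t: 49.45
ee_pos: [0.4736, -0.2065, 0.0411]
orientation: [2.453, 1.963, 0.0]
contact_force: [0.2, 0.2, -2.0]
gripper_width: 0.0474
```

Request:
arm_command --targets '[0.6,0,0,0.004,0,0.6,0,0,0.004,0,0.6,0,0,0.003,0,0.6,0,0,0,0]'

```text
t: 49.85
ee_pos: [0.4737, -0.2065, 0.0393]
orientation: [2.453, 1.963, 0.0]
contact_force: [-1.8, 1.5, 3.5]
gripper_width: 0.0476
```

Request:
arm_command --targets '[0.3,0,0,0,0,0.3,0,0,0,0,0.3,0,0,0,0,0.3,0,0,-0.03,0,0.3,0,0,-0.06,0,0.3,0,0,-0.12,0,0.3,0,0,-0.14,0,0.3,0,0,-0.14,0,0.3,0,0,-0.12,0,0.2,0,0,0,0,0.2,0,0,0,0]'

```text
t: 50.95
ee_pos: [0.4741, -0.2067, 0.162]
orientation: [2.451, 1.962, 0.002]
contact_force: [0.6, 1.2, -0.7]
gripper_width: 0.0685
```

```bash
python3 - <<'E'
from h import *
find('t13')
plan(.4503,.3317,.16,58.9)
E
```

```text
pix [266. 153.] 361 xy [700.3 161.2] size 60.9 59.9 yaw 15.2
pix [300. 151.] 119 xy [702.8  61.8] size 31.7 33.5 yaw -0.2
pix [204. 239.] 452 xy [450.3 331.9] size 49.1 73.3 yaw -32.2
t 51.0 now [ 0.4736 -0.2065  0.161 ] yaw 77.34 tilt 0.02 w 0.0683 F [-0.2  0.6 -0.4]
roll total 0.615 | shift at current yaw (np.float64(2.6), np.float64(-0.7034)) | shift after roll (np.float64(2.2441), np.float64(-1.4895)) | dz 0.0051
```

Request:
arm_command --targets '[0.2,0.1,-0.027,0,0,0.2,0.2,-0.0541,0,0,0.2,0.2,-0.0541,0,0,0.2,0.2,-0.0541,0,0,0.2,0.2,-0.0541,0,0,0.2,0.2,-0.0541,0,0,0.2,0.2,-0.0541,0,0,0.2,0.2,-0.0541,0,0,0.2,0.2,-0.0541,0,0,0.2,0.2,-0.0541,0,0,0.2,0.2,-0.0541,0,0,0.2,0.2,-0.0541,0,0,0.2,0.2,-0.0541,0,0,0.2,0.1,-0.027,0,0,0.2,0,0,0,0.207,0.2,0,0,0,0.207,0.2,0,0,0,0.207,0.2,0,0,0,0]'

```text
t: 52.8
ee_pos: [0.4497, 0.3314, 0.1596]
orientation: [2.738, 1.54, -0.004]
contact_force: [-0.2, -0.4, -0.9]
gripper_width: 0.0681
```

```bash
python3 - <<'E'
from h import *
plan(.4503,.3317,.03,58.75)
E
```

```text
t 52.8 now [0.4497 0.3314 0.1596] yaw 58.71 tilt 0.14 w 0.0681 F [-0.2 -0.4 -0.9]
roll total -0.001 | shift at current yaw (np.float64(0.0028), np.float64(0.0016)) | shift after roll (np.float64(0.0028), np.float64(0.0016)) | dz 0.6479
```

Request:
arm_command --targets '[0.2,0,-0.003,0.06,0,0.2,0,0,0.12,0,0.2,0,0,0.12,0,0.2,0,0,0.12,0,0.2,0,0,0.12,0,0.2,0,0,0.07,0,0.2,0,0,0.038,0,0.2,0,0,0,0,0.2,0,0,0,0,0.6,0,0,0,0,0.6,0,0,0,0,0.6,0,0,0,0,0.6,0,0,0,0,0.6,0,0,0,0,0.6,0,0,0,0]'

```text
t: 54.3
ee_pos: [0.4506, 0.3325, 0.0326]
orientation: [-2.738, -1.54, -0.004]
contact_force: [-0.5, 0.2, 6.5]
gripper_width: 0.0473
```

Request:
arm_command --targets '[0.6,0,0,-0.04,0,0.6,0,0,-0.1,0,0.6,0,0,-0.14,0,0.6,0,0,-0.14,0,0.6,0,0,-0.14,0,0.6,0,0,-0.08,0,0.6,0,0,0,-0.207,0.6,0,0,0,-0.207,0.6,0,0,0,-0.207,0.6,0,0,0,0]'

```text
t: 55.3
ee_pos: [0.4497, 0.3319, 0.1595]
orientation: [-2.452, -1.963, 0.0]
contact_force: [0.9, 0.8, -1.4]
gripper_width: 0.0478
```

```bash
python3 - <<'E'
from h import *
plan(*WELL[1],.16,77.4)
E
```

```text
t 55.3 now [0.4497 0.3319 0.1595] yaw 77.36 tilt 0.02 w 0.0478 F [ 0.9  0.8 -1.4]
roll total -0.001 | shift at current yaw (np.float64(-2.2064), np.float64(0.7006)) | shift after roll (np.float64(-2.2069), np.float64(0.6991)) | dz -0.0026
```

Request:
arm_command --targets '[0.6,-0.1,0.032,0,0,0.6,-0.19,0.06,0,0,0.6,-0.19,0.06,0,0,0.6,-0.19,0.06,0,0,0.6,-0.19,0.06,0,0,0.6,-0.19,0.06,0,0,0.6,-0.19,0.06,0,0,0.6,-0.19,0.06,0,0,0.6,-0.19,0.06,0,0,0.6,-0.19,0.06,0,0,0.6,-0.19,0.06,0,0,0.6,-0.19,0.06,0,0,0.6,-0.018,0.01,0,0,0.6,0,0,0,0,0.6,0,0,0,0]'

```text
t: 56.8
ee_pos: [0.4898, -0.1289, 0.1593]
orientation: [-2.453, -1.962, 0.0]
contact_force: [-0.8, -0.7, -0.9]
gripper_width: 0.0472
```

```bash
python3 - <<'E'
from h import *
plan(*WELL[1],.085,77.4)
E
```

```text
t 56.8 now [ 0.4898 -0.1289  0.1593] yaw 77.3 tilt 0.04 w 0.0472 F [-0.8 -0.7 -0.9]
roll total -0.003 | shift at current yaw (np.float64(-0.002), np.float64(0.0004)) | shift after roll (np.float64(-0.002), np.float64(0.0004)) | dz 0.3713
```

Request:
arm_command --targets '[0.6,-0.004,0,0.05,-0.003,0.6,0,0,0.12,0,0.6,0,0,0.12,0,0.6,0,0,0.07,0,0.6,0,0,0,0,0.6,0,0,0,0]'

```text
t: 57.4
ee_pos: [0.4897, -0.1295, 0.0872]
orientation: [-2.45, -1.966, 0.0]
contact_force: [0.0, -0.1, 0.1]
gripper_width: 0.0475
```

```bash
python3 - <<'E'
from h import *
plan(*WELL[1],.040,77.4)
p,d=snap('side','s14')
cv2.imwrite('pics/s14c.png',cv2.resize(p[220:350,260:390,::-1],None,fx=3.2,fy=3.2,interpolation=cv2.INTER_CUBIC))
E
```

```text
t 57.4 now [ 0.4897 -0.1295  0.0872] yaw 77.5 tilt 0.04 w 0.0475 F [ 0.  -0.1  0.1]
roll total 0.003 | shift at current yaw (np.float64(0.0011), np.float64(0.0003)) | shift after roll (np.float64(0.0011), np.float64(0.0003)) | dz 0.2361
```

View pics/s14c.png

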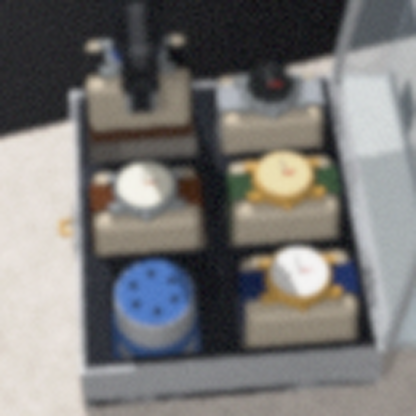

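Request:
arm_command --targets '[0.6,0,0,0.03,0,0.6,0,0,0.03,0,0.6,0,0,0.03,0,0.6,0,0,0.03,0,0.6,0,0,0.03,0,0.6,0,0,0.025,0,0.6,0,0,0,0,0.6,0,0,0,0]'

```text
t: 58.25
ee_pos: [0.4898, -0.1304, 0.0522]
orientation: [-2.451, -1.965, 0.0]
contact_force: [0.1, 0.6, -0.5]
gripper_width: 0.0473
```

Request:
arm_command --targets '[0.6,0,0,0.012,0,0.6,0,0,0.012,0,0.6,0,0,0.008,0,0.6,0,0,0.006,0,0.6,0,0,0.004,0,0.6,0,0,0,0,0.6,0,0,0,0]'

```text
t: 58.95
ee_pos: [0.4899, -0.1304, 0.0439]
orientation: [2.451, 1.965, 0.0]
contact_force: [-1.1, -0.3, -1.8]
gripper_width: 0.0472
```

Request:
arm_command --targets '[0.6,0,0,0.005,0,0.6,0,0,0.004,0,0.6,0,0,0.004,0,0.6,0,0,0,0]'

```text
t: 59.35
ee_pos: [0.4898, -0.1304, 0.0412]
orientation: [-2.451, -1.965, 0.0]
contact_force: [-0.5, -0.8, -0.9]
gripper_width: 0.0472
```

Request:
arm_command --targets '[0.6,0,0,0.004,0,0.6,0,0,0.003,0,0.6,0,0,0,0]'

```text
t: 59.65
ee_pos: [0.4899, -0.1304, 0.0406]
orientation: [2.451, 1.965, 0.001]
contact_force: [-2.1, 0.8, 4.6]
gripper_width: 0.0475
```

Request:
arm_command --targets '[0.3,0,0,0,0,0.3,0,0,0,0,0.3,0,0,0,0,0.3,0,0,-0.03,0,0.3,0,0,-0.06,0,0.3,0,0,-0.12,0,0.3,0,0,-0.14,0,0.3,0,0,-0.14,0,0.3,0,0,-0.16,0,0.3,0,0,-0.2,0,0.3,0,0,-0.2,0,0.3,0,0,-0.2,0,0.3,0.2,-0.1,-0.1,0,0.3,0.2,-0.1,0,0,0.3,0.2,-0.1,0,0,1,0.2,-0.1,0,0,1,0.2,-0.1,0,0,1,0.2,-0.1,0,0,1,0,0,0,0]'

```text
t: 61.55
ee_pos: [0.4235, 0.1339, 0.3111]
orientation: [-2.444, -1.973, -0.003]
contact_force: [0.3, -0.1, -0.5]
gripper_width: 0.0015
```

```bash
python3 - <<'E'
from h import *
p,d=snap('side','s15');q,e=snap('top','t15')
cv2.imwrite('pics/s15c.png',np.hstack([cv2.resize(p[170:360,260:450,::-1],None,fx=2.1,fy=2.1,interpolation=cv2.INTER_CUBIC),cv2.resize(q[120:310,330:520,::-1],None,fx=2.1,fy=2.1,interpolation=cv2.INTER_CUBIC)]))
C=cloud('top',e)
for k,w in WELL.items():
    m=(np.hypot(C[...,0]-w[0],C[...,1]-w[1])<.016);print(k,np.percentile(C[m][:,2],[20,50,80]).round(4))
s=observe();print(s['t'],s['ee_pos'])
# points of the cover
hx=wp(.095,0)
T=np.array([np.cos(np.radians(CY)),np.sin(np.radians(CY))]);N=np.array([-T[1],T[0]])
for n,CL in (('top',C),('side',cloud('side',d))):
    X=(CL[...,:2]-CC)@T;Y=(CL[...,:2]-CC)@N
    im={'top':q,'side':p}[n]
    m=(CL[...,2]>.19)&(abs(Y)<.13)&(X>.05)&(X<.25)&(im.max(2)<60)
    for sgn in (1,-1):
        mm=m&(abs(Y-sgn*.08)<.03)
        if mm.sum(): print(n,sgn,mm.sum(),'X',np.percentile(X[mm],[10,50,90]).round(4),'Y',np.percentile(Y[mm],[2,50,98]).round(4),'Z',np.percentile(CL[mm][:,2],[5,50,95]).round(4))
E
```

```text
1 [0.0731 0.0753 0.0786]
2 [0.0732 0.0757 0.0789]
3 [0.0729 0.0755 0.0779]
4 [0.0731 0.0757 0.0779]
5 [0.0723 0.0749 0.0773]
tin [0.0627 0.0652 0.0681]
61.65 [0.42454508 0.13081931 0.3108614 ]
top 1 73 X [0.124  0.1258 0.1284] Y [0.0578 0.0809 0.1014] Z [0.2322 0.2482 0.2544]
top -1 69 X [0.1234 0.1253 0.1277] Y [-0.1018 -0.0785 -0.0569] Z [0.2338 0.2455 0.2544]
side 1 62 X [0.1229 0.1242 0.1261] Y [0.0538 0.0696 0.0922] Z [0.2392 0.2479 0.2538]
side -1 99 X [0.1225 0.1236 0.1259] Y [-0.1056 -0.0867 -0.0635] Z [0.2382 0.248  0.2538]
```

View pics/s15c.png

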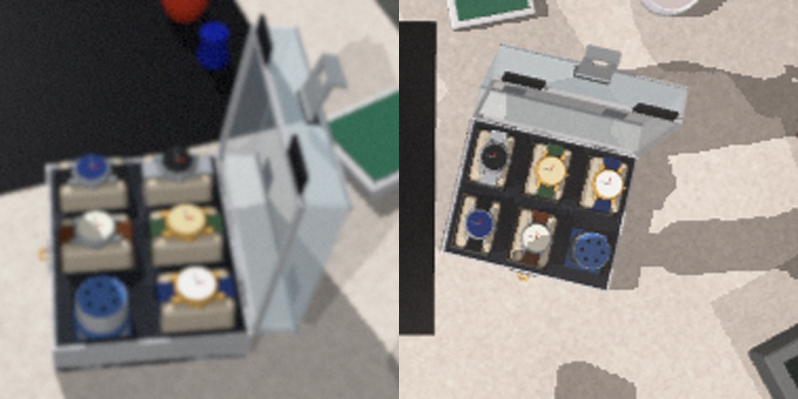

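```bash
python3 - <<'E'
from h import *
print(wp(.148,.08))
plan(*wp(.148,.08),.31,77.4)
prev=None
for th in [97.5]+list(range(94,-1,-4))+[0]:
    t=np.radians(th);c=-.206-.009*np.cos(t)
    X=.095+c*np.cos(t)+.006*np.sin(t)+.011; Z=.04-c*np.sin(t)+.006*np.cos(t)
    if th>90: Z=min(Z,.234); X=.095-.214*np.cos(t)+.006*np.sin(t)+.011
    if prev: print(th,round(X,4),round(Z,4),'dy',round((X-prev[0])/.2,3),'dz',round(-(Z-prev[1])/.2,3))
    else: print(th,X,Z)
    prev=(X,Z)
E
```

```text
[ 0.67958714 -0.16971186]
t 61.65 now [0.4245 0.1308 0.3109] yaw 77.6 tilt 0.07 w 0.0 F [ 0.7 -0.9 -0.3]
roll total 0.007 | shift at current yaw (np.float64(-1.1938), np.float64(1.5681)) | shift after roll (np.float64(-1.1883), np.float64(1.5723)) | dz 0.0043
97.5 0.1398812743033339 0.234
94 0.1269 0.234 dy -0.065 dz -0.0
90 0.112 0.246 dy -0.075 dz -0.06
86 0.0976 0.2465 dy -0.072 dz -0.003
82 0.0831 0.2461 dy -0.072 dz 0.002
78 0.0687 0.2446 dy -0.072 dz 0.007
74 0.0543 0.2421 dy -0.072 dz 0.013
70 0.0401 0.2385 dy -0.071 dz 0.018
66 0.0262 0.234 dy -0.07 dz 0.023
62 0.0126 0.2284 dy -0.068 dz 0.028
58 -0.0006 0.2219 dy -0.066 dz 0.033
54 -0.0133 0.2145 dy -0.064 dz 0.037
50 -0.0255 0.2061 dy -0.061 dz 0.042
46 -0.0371 0.1968 dy -0.058 dz 0.046
42 -0.048 0.1868 dy -0.055 dz 0.05
38 -0.0582 0.1759 dy -0.051 dz 0.054
34 -0.0676 0.1643 dy -0.047 dz 0.058
30 -0.0762 0.1521 dy -0.043 dz 0.061
26 -0.0838 0.1392 dy -0.038 dz 0.064
22 -0.0905 0.1259 dy -0.033 dz 0.067
18 -0.0962 0.112 dy -0.029 dz 0.069
14 -0.1009 0.0978 dy -0.023 dz 0.071
10 -0.1046 0.0832 dy -0.018 dz 0.073
6 -0.1071 0.0684 dy -0.013 dz 0.074
2 -0.1087 0.0535 dy -0.008 dz 0.075
0 -0.109 0.046 dy -0.002 dz 0.037
```

Request:
arm_command --targets '[1,-0.06,0.08,0,0.007,1,-0.119,0.157,0,0,1,-0.119,0.157,0,0,1,-0.119,0.157,0,0,1,-0.119,0.157,0,0,1,-0.119,0.157,0,0,1,-0.119,0.157,0,0,1,-0.119,0.157,0,0,1,-0.119,0.157,0,0,1,-0.119,0.157,0,0,1,-0.059,0.079,0,0,1,0,0,0,0,1,0,0,0,0]'

```text
t: 62.95
ee_pos: [0.6786, -0.1735, 0.3095]
orientation: [-2.457, -1.957, 0.001]
contact_force: [-0.2, 0.1, 0.2]
gripper_width: 0.0004
```

```bash
python3 - <<'E'
from h import *
plan(*wp(.150,.08),.237,77.4)
prev=None
for th in [97.5]+list(range(94,-1,-4))+[0]:
    t=np.radians(th);c=-.200-.015*np.cos(t)
    X=.095+c*np.cos(t)+.006*np.sin(t)+.011; Z=.04-c*np.sin(t)+.006*np.cos(t)
    if th>90: Z=min(Z,.237); X=.095-.214*np.cos(t)+.006*np.sin(t)+.011
    if prev: print(th,round(X,4),round(Z,4),'dy',round((X-prev[0])/.2,3),'dz',round(-(Z-prev[1])/.2,3))
    else: print(th,X,Z)
    prev=(X,Z)
p,d=snap('side','s16');q,e=snap('top','t16')
cv2.imwrite('pics/s16c.png',np.hstack([cv2.resize(p[120:310,300:490,::-1],None,fx=2.1,fy=2.1,interpolation=cv2.INTER_CUBIC),cv2.resize(q[60:250,330:520,::-1],None,fx=2.1,fy=2.1,interpolation=cv2.INTER_CUBIC)]))
E
```

```text
t 62.95 now [ 0.6786 -0.1735  0.3095] yaw 77.07 tilt 0.05 w 0.0004 F [-0.2  0.1  0.2]
roll total -0.011 | shift at current yaw (np.float64(0.0196), np.float64(0.0106)) | shift after roll (np.float64(0.0196), np.float64(0.0107)) | dz 0.3625
97.5 0.1398812743033339 0.23556467228317288
94 0.1269 0.237 dy -0.065 dz -0.007
90 0.112 0.24 dy -0.075 dz -0.015
86 0.098 0.241 dy -0.07 dz -0.005
82 0.0838 0.241 dy -0.071 dz 0.0
78 0.0696 0.2399 dy -0.071 dz 0.005
74 0.0555 0.2379 dy -0.071 dz 0.01
70 0.0415 0.2348 dy -0.07 dz 0.015
66 0.0277 0.2307 dy -0.069 dz 0.02
62 0.0141 0.2256 dy -0.068 dz 0.025
58 0.0009 0.2195 dy -0.066 dz 0.03
54 -0.0119 0.2125 dy -0.064 dz 0.035
50 -0.0242 0.2045 dy -0.061 dz 0.04
46 -0.0359 0.1955 dy -0.058 dz 0.045
42 -0.0469 0.1857 dy -0.055 dz 0.049
38 -0.0572 0.1751 dy -0.052 dz 0.053
34 -0.0668 0.1638 dy -0.048 dz 0.057
30 -0.0755 0.1517 dy -0.043 dz 0.06
26 -0.0832 0.139 dy -0.039 dz 0.064
22 -0.0901 0.1257 dy -0.034 dz 0.066
18 -0.0959 0.1119 dy -0.029 dz 0.069
14 -0.1007 0.0977 dy -0.024 dz 0.071
10 -0.1045 0.0832 dy -0.019 dz 0.073
6 -0.1071 0.0684 dy -0.013 dz 0.074
2 -0.1087 0.0535 dy -0.008 dz 0.075
0 -0.109 0.046 dy -0.002 dz 0.037
```

View pics/s16c.png

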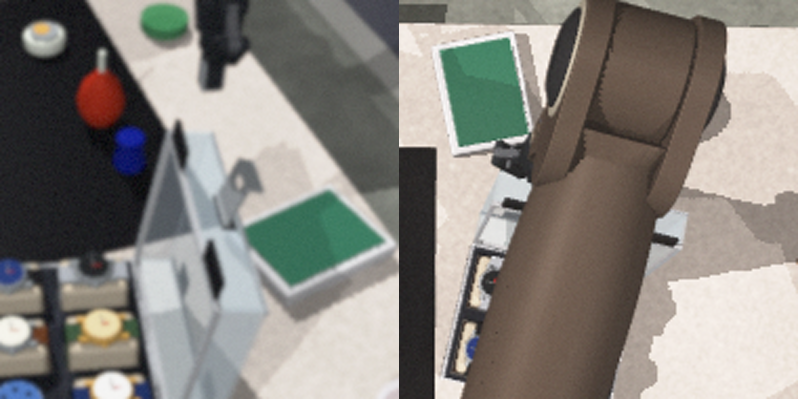

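Request:
arm_command --targets '[1,0.02,0.01,0.06,-0.011,1,0,0,0.1,0,1,0,0,0.1,0,1,0,0,0.06,0,1,0,0,0.04,0,1,0,0,0,0,1,0,0,0,0]'

```text
t: 63.75
ee_pos: [0.6817, -0.1678, 0.2391]
orientation: [2.448, 1.967, 0.001]
contact_force: [-0.5, 0.1, -0.0]
gripper_width: 0.0004
```

```bash
python3 - <<'E'
from h import *
plan(*wp(.140,.08),.237,77.4)
p,d=snap('side','s17')
cv2.imwrite('pics/s17c.png',cv2.resize(p[150:300,340:490,::-1],None,fx=4,fy=4,interpolation=cv2.INTER_CUBIC))
E
```

```text
t 63.75 now [ 0.6817 -0.1678  0.2391] yaw 77.58 tilt 0.07 w 0.0004 F [-0.5  0.1 -0. ]
roll total 0.006 | shift at current yaw (np.float64(-0.0113), np.float64(-0.0484)) | shift after roll (np.float64(-0.0115), np.float64(-0.0483)) | dz 0.0103
```

View pics/s17c.png

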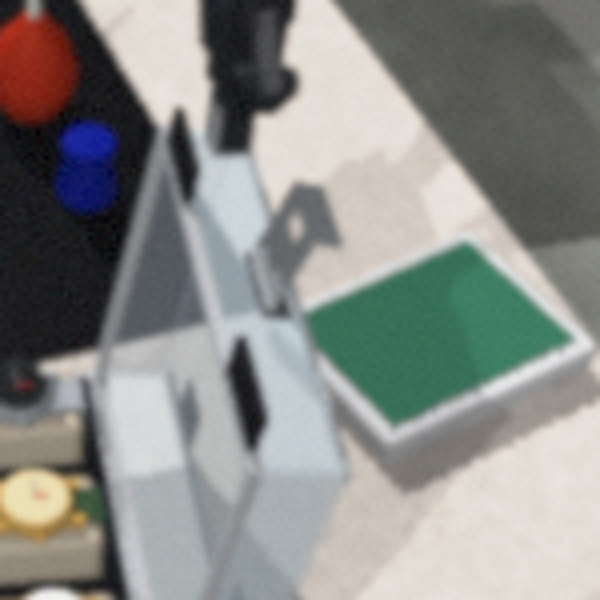

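Request:
arm_command --targets '[1,-0.01,-0.03,0.008,0,1,0,-0.02,0,0,1,0,-0.03,0,0,1,0,-0.035,-0.007,0,1,0,-0.075,-0.015,0,1,0,-0.07,-0.005,0,1,0,-0.071,0,0,1,0,-0.071,0.005,0,1,0,-0.071,0.01,0,1,0,-0.07,0.015,0,1,0,0,0,0]'

```text
t: 64.9
ee_pos: [0.5732, -0.1462, 0.2358]
orientation: [-2.448, -1.967, 0.001]
contact_force: [-0.2, 0.2, -0.6]
gripper_width: 0.0003
```

```bash
python3 - <<'E'
from h import *
plan(*wp(.0415,.08),.2348,77.4)
p,d=snap('side','s18')
cv2.imwrite('pics/s18c.png',cv2.resize(p[130:350,260:480,::-1],None,fx=2.7,fy=2.7,interpolation=cv2.INTER_CUBIC))
E
```

```text
t 64.9 now [ 0.5732 -0.1462  0.2358] yaw 77.55 tilt 0.09 w 0.0003 F [-0.2  0.2 -0.6]
roll total 0.005 | shift at current yaw (np.float64(0.0015), np.float64(0.0123)) | shift after roll (np.float64(0.0015), np.float64(0.0123)) | dz 0.0052
```

View pics/s18c.png

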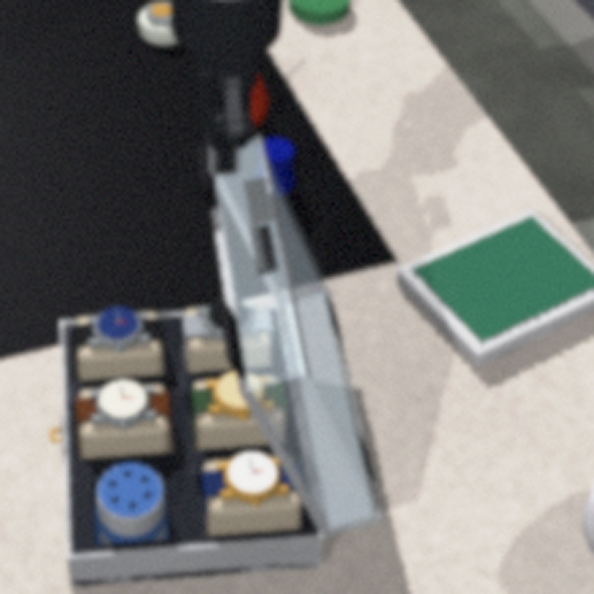

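Request:
arm_command --targets '[1,0,-0.058,0.024,0,1,0,-0.068,0.025,0,1,0,-0.066,0.03,0,1,0,-0.064,0.035,0,1,0,-0.061,0.04,0,1,0,-0.058,0.045,0,1,0,-0.055,0.049,0,1,0,-0.052,0.053,0,1,0,-0.048,0.057,0,1,0,-0.043,0.06,0,1,0,0,0,0]'

```text
t: 66.05
ee_pos: [0.4622, -0.1217, 0.151]
orientation: [-2.447, -1.966, 0.003]
contact_force: [-0.8, 0.3, -0.8]
gripper_width: 0.0
```

```bash
python3 - <<'E'
from h import *
plan(*wp(-.0755,.08),.1517,77.4)
p,d=snap('side','s19')
cv2.imwrite('pics/s19c.png',cv2.resize(p[130:350,260:480,::-1],None,fx=2.7,fy=2.7,interpolation=cv2.INTER_CUBIC))
E
```

```text
t 66.05 now [ 0.4622 -0.1217  0.151 ] yaw 77.55 tilt 0.16 w 0.0 F [-0.8  0.3 -0.8]
roll total 0.005 | shift at current yaw (np.float64(0.0029), np.float64(-0.0042)) | shift after roll (np.float64(0.0029), np.float64(-0.0042)) | dz -0.0036
```

View pics/s19c.png

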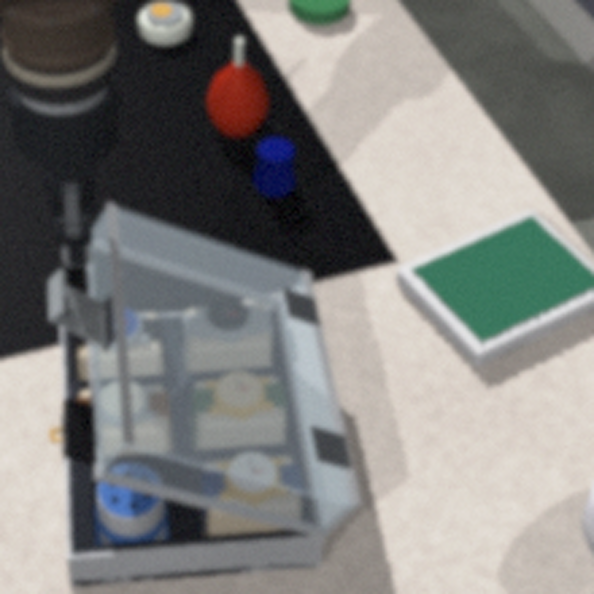

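Request:
arm_command --targets '[1,0,-0.039,0.06,0,1,0,-0.034,0.066,0,1,0,-0.029,0.069,0,1,0,-0.024,0.071,0,1,0,-0.019,0.073,0,1,0,-0.013,0.074,0,1,0,-0.006,0.05,0,1,0,0,0.015,0,1,0,0,0,0]'

```text
t: 67.0
ee_pos: [0.4315, -0.115, 0.0565]
orientation: [-2.449, -1.967, 0.001]
contact_force: [-1.2, 0.6, -0.4]
gripper_width: -0.0001
```

```bash
python3 - <<'E'
from h import *
plan(*wp(-.109,.08),.046,77.4)
E
```

```text
t 67.0 now [ 0.4315 -0.115   0.0565] yaw 77.55 tilt 0.04 w -0.0001 F [-1.2  0.6 -0.4]
roll total 0.005 | shift at current yaw (np.float64(0.0038), np.float64(-0.015)) | shift after roll (np.float64(0.0037), np.float64(-0.015)) | dz 0.0523
```

Request:
arm_command --targets '[1,0,-0.012,0.01,0,1,0,0,0.015,0,1,0,0,0.012,0,1,0,0,0.01,0,1,0,0,0.005,0,1,0,0,0,0]'

```text
t: 67.6
ee_pos: [0.4291, -0.1145, 0.0461]
orientation: [-2.449, -1.967, -0.0]
contact_force: [-0.3, -0.4, 0.9]
gripper_width: -0.0001
```

Request:
arm_command --targets '[1,0,0,0.005,0,1,0,0,0.005,0,1,0,0,0.005,0,1,0,0,0,0]'

```text
t: 68.0
ee_pos: [0.4292, -0.1145, 0.0457]
orientation: [2.448, 1.967, 0.001]
contact_force: [-9.6, 1.9, 25.3]
gripper_width: -0.0002
```

Request:
arm_command --targets '[1,0,0,-0.02,0,1,0,-0.02,-0.05,0,1,0,-0.05,-0.1,0,1,0,-0.05,-0.15,0,1,0,-0.1,-0.15,0,1,0.1,-0.1,-0.1,0,1,0.15,-0.1,0,0,1,0.15,0,0,0,1,0.15,0,0,0,1,0,0,0,0]'

```text
t: 69.0
ee_pos: [0.3709, 0.0134, 0.1574]
orientation: [-2.445, -1.972, -0.001]
contact_force: [0.5, 0.2, -0.4]
gripper_width: 0.0004
```

```bash
python3 - <<'E'
from h import *
p,d=snap('side','s20');q,e=snap('top','t20')
cv2.imwrite('pics/s20c.png',np.hstack([cv2.resize(p[200:350,250:400,::-1],None,fx=2.66,fy=2.66,interpolation=cv2.INTER_CUBIC),cv2.resize(q[150:300,330:480,::-1],None,fx=2.66,fy=2.66,interpolation=cv2.INTER_CUBIC)]))
C=cloud('top',e)
T=np.array([np.cos(np.radians(CY)),np.sin(np.radians(CY))]);N=np.array([-T[1],T[0]])
for n,CL,im in(('top',C,q),('side',cloud('side',d),p)):
    X=(CL[...,:2]-CC)@T;Y=(CL[...,:2]-CC)@N
    for s in(1,-1):
        m=(abs(Y-s*.08)<.02)&(X<-.099)&(X>-.116)&(CL[...,2]>.02);print(n,'tab',s,m.sum(),np.median(CL[m][:,2]) if m.any() else 0)
    m=(abs(Y)<.016)&(X<-.088)&(X>-.17)&(CL[...,2]>.05)
    o=np.argsort(X[m]);print('hasp',m.sum(),np.c_[X[m],CL[m][:,2]][o][::max(1,m.sum()//15)].round(3).tolist())
    for xx in(-.09,-.05,0,.05,.09):
        m=(abs(X-xx)<.008)&(abs(Y)<.1);print(xx,np.percentile(CL[m][:,2],[50,90]).round(4),end=' ')
    print()
print(observe()['ee_pos'],observe()['t'])
E
```

```text
top tab 1 85 0.04665492201889565
top tab -1 85 0.046436347310434556
hasp 215 [[-0.145, 0.081], [-0.142, 0.096], [-0.137, 0.084], [-0.129, 0.076], [-0.125, 0.079], [-0.122, 0.078], [-0.119, 0.075], [-0.115, 0.077], [-0.112, 0.075], [-0.109, 0.069], [-0.106, 0.073], [-0.102, 0.073], [-0.099, 0.073], [-0.095, 0.088], [-0.092, 0.086], [-0.089, 0.082]]
-0.09 [0.0858 0.0895] -0.05 [0.0851 0.0888] 0 [0.0853 0.0893] 0.05 [0.0853 0.0889] 0.09 [0.0862 0.0903] 
side tab 1 94 0.04730841531335267
side tab -1 139 0.04700379806059751
hasp 299 [[-0.144, 0.091], [-0.142, 0.092], [-0.139, 0.081], [-0.131, 0.077], [-0.127, 0.076], [-0.124, 0.077], [-0.12, 0.075], [-0.118, 0.077], [-0.114, 0.073], [-0.112, 0.079], [-0.108, 0.074], [-0.105, 0.076], [-0.102, 0.073], [-0.097, 0.085], [-0.094, 0.089], [-0.09, 0.087]]
-0.09 [0.0866 0.0887] -0.05 [0.0861 0.088 ] 0 [0.086  0.0881] 0.05 [0.0862 0.0881] 0.09 [0.0873 0.0891] 
[0.37043832 0.01144839 0.15718646] 69.1
```

View pics/s20c.png

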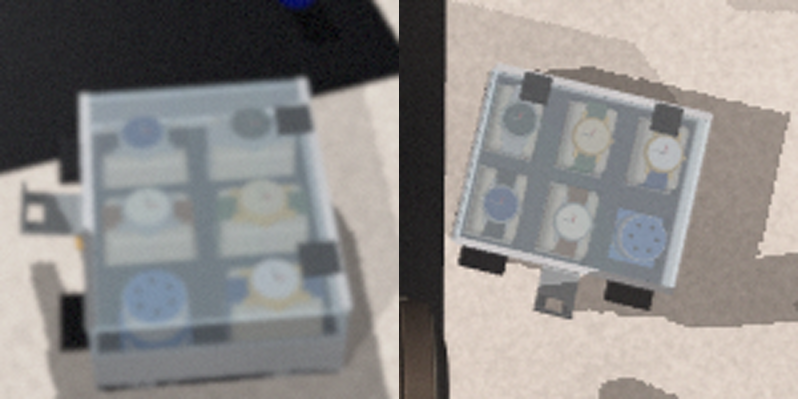

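```bash
python3 - <<'E'
from h import *
print(wp(-.127,0))
plan(*wp(-.127,0),.10,77.4)
E
```

```text
[ 0.39375857 -0.18779581]
t 69.1 now [0.3704 0.0114 0.1572] yaw 77.66 tilt 0.03 w -0.0003 F [ 0.4 -0.6  0.3]
roll total 0.009 | shift at current yaw (np.float64(-0.9483), np.float64(0.3267)) | shift after roll (np.float64(-0.9468), np.float64(0.3311)) | dz 0.2859
```

Request:
arm_command --targets '[1,-0.1,0.035,0,0.009,1,-0.15,0.052,0,0,1,-0.15,0.052,0,0,1,-0.15,0.052,0,0,1,-0.15,0.052,0,0,1,-0.15,0.052,0,0,1,-0.097,0.033,0,0,1,0,0,0.1,0,1,0,0,0.1,0,1,0,0,0.08,0,1,0,0,0,0,1,0,0,0,0]'

```text
t: 70.3
ee_pos: [0.3925, -0.1887, 0.1013]
orientation: [-2.455, -1.96, 0.001]
contact_force: [0.2, 1.1, -0.6]
gripper_width: -0.0
```

```bash
python3 - <<'E'
from h import *
plan(*wp(-.127,0),.046,77.4)
p,d=snap('side','s21')
cv2.imwrite('pics/s21c.png',cv2.resize(p[200:350,220:370,::-1],None,fx=3.5,fy=3.5,interpolation=cv2.INTER_CUBIC))
E
```

```text
t 70.3 now [ 0.3925 -0.1887  0.1013] yaw 77.2 tilt 0.05 w -0.0 F [ 0.2  1.1 -0.6]
roll total -0.007 | shift at current yaw (np.float64(0.0057), np.float64(0.005)) | shift after roll (np.float64(0.0057), np.float64(0.005)) | dz 0.2766
```

View pics/s21c.png

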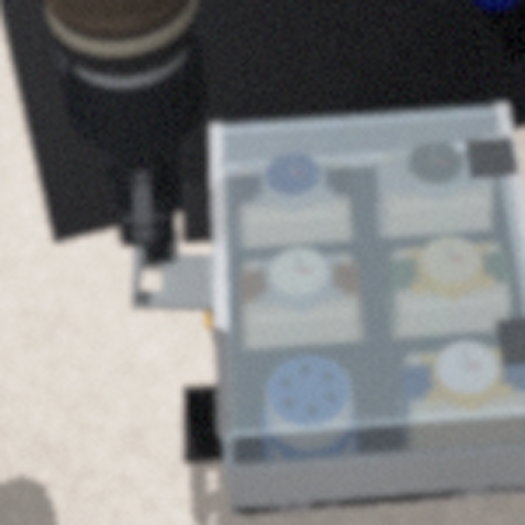

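Request:
arm_command --targets '[1,0.005,0.005,0.06,-0.007,1,0,0,0.04,0,1,0,0,0.04,0,1,0,0,0.04,0,1,0,0,0.04,0,1,0,0,0.03,0,1,0,0,0.02,0,1,0,0,0,0]'

```text
t: 71.15
ee_pos: [0.3939, -0.1871, 0.0464]
orientation: [-2.449, -1.965, 0.001]
contact_force: [0.3, 0.6, -0.3]
gripper_width: -0.0002
```

```bash
python3 - <<'E'
from h import *
plan(*wp(-.118,0),.046,77.4)
p,d=snap('side','s22')
cv2.imwrite('pics/s22c.png',cv2.resize(p[200:350,220:370,::-1],None,fx=3.5,fy=3.5,interpolation=cv2.INTER_CUBIC))
E
```

```text
t 71.15 now [ 0.3939 -0.1871  0.0464] yaw 77.49 tilt 0.08 w -0.0002 F [ 0.3  0.6 -0.3]
roll total 0.003 | shift at current yaw (np.float64(-0.0036), np.float64(0.0452)) | shift after roll (np.float64(-0.0035), np.float64(0.0452)) | dz 0.0018
```

View pics/s22c.png

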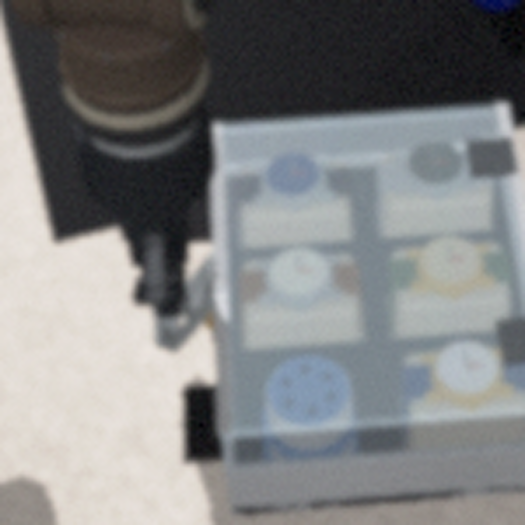

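Request:
arm_command --targets '[1,0,0.02,0,0,1,0,0.02,0,0,1,0,0.015,0,0,1,0,0.01,0,0,1,0,0,0,0]'

```text
t: 71.7
ee_pos: [0.4075, -0.1903, 0.0471]
orientation: [2.45, 1.966, 0.0]
contact_force: [-0.6, 0.2, -0.3]
gripper_width: -0.0
```

```bash
python3 - <<'E'
from h import *
plan(*wp(-.111,0),.046,77.4)
p,d=snap('side','s23')
cv2.imwrite('pics/s23c.png',cv2.resize(p[200:350,220:370,::-1],None,fx=3.5,fy=3.5,interpolation=cv2.INTER_CUBIC))
E
```

```text
t 71.7 now [ 0.4075 -0.1903  0.0471] yaw 77.5 tilt 0.01 w -0.0 F [-0.6  0.2 -0.3]
roll total 0.003 | shift at current yaw (np.float64(-0.0029), np.float64(0.0105)) | shift after roll (np.float64(-0.0029), np.float64(0.0105)) | dz 0.0053
```

View pics/s23c.png

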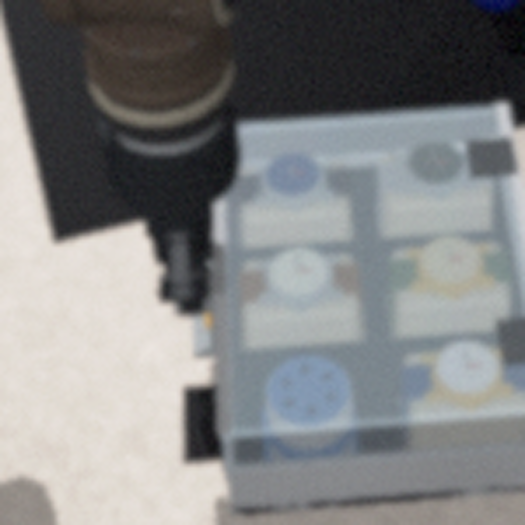

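Request:
arm_command --targets '[1,0,-0.08,0,0,1,0,-0.08,0,0,1,0,0,0.05,0,1,0,0,0.05,0,1,0,0,0.035,0,1,0,0,0,0,1,0,0,0,0]'

```text
t: 72.45
ee_pos: [0.3759, -0.1832, 0.0198]
orientation: [-2.45, -1.966, 0.0]
contact_force: [0.4, -0.0, 0.1]
gripper_width: 0.0002
```

```bash
python3 - <<'E'
from h import *
plan(*wp(-.124,0),.0195,77.4)
p,d=snap('side','s24')
cv2.imwrite('pics/s24c.png',cv2.resize(p[200:350,220:370,::-1],None,fx=3.5,fy=3.5,interpolation=cv2.INTER_CUBIC))
E
```

```text
t 72.45 now [ 0.3759 -0.1832  0.0198] yaw 77.5 tilt 0.04 w 0.0002 F [ 0.4 -0.   0.1]
roll total 0.003 | shift at current yaw (np.float64(-0.0031), np.float64(0.1069)) | shift after roll (np.float64(-0.0029), np.float64(0.1069)) | dz 0.0014
```

View pics/s24c.png

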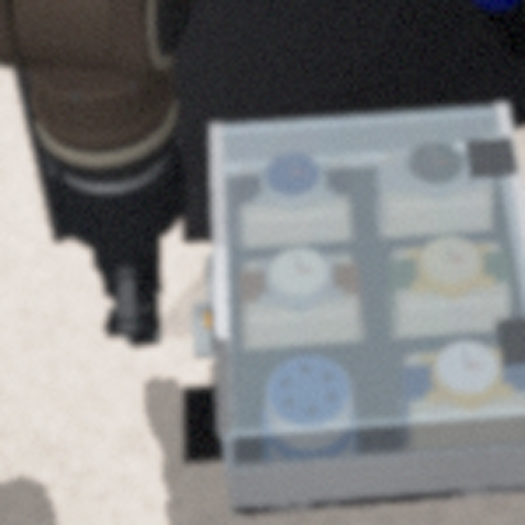

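Clear of everything; push in on the lip.

Request:
arm_command --targets '[1,0,0.03,0,0,1,0,0.03,0,0,1,0,0.02,0,0,1,0,0.015,0,0,1,0,0.01,0,0,1,0,0,0,0]'

```text
t: 73.1
ee_pos: [0.3961, -0.1877, 0.0199]
orientation: [-2.45, -1.966, 0.001]
contact_force: [-1.3, -0.6, -0.8]
gripper_width: -0.0001
```

Request:
arm_command --targets '[1,0,0.008,0,0,1,0,0.008,0,0,1,0,0.006,0,0,1,0,0,0,0]'

```text
t: 73.5
ee_pos: [0.3969, -0.1878, 0.0195]
orientation: [-2.447, -1.962, 0.007]
contact_force: [-12.1, 2.3, 8.7]
gripper_width: 0.0003
```

Request:
arm_command --targets '[1,0,-0.05,0,0,1,0,-0.12,0,0,1,0,-0.12,-0.05,0,1,0.1,-0.1,-0.15,0,1,0.15,0,-0.2,0,1,0.2,0,-0.2,0,1,0.2,0,-0.2,0,1,0.2,0,0,0,1,0,0,0,0,1,0,0,0,0]'

```text
t: 74.5
ee_pos: [0.3595, -0.0142, 0.171]
orientation: [2.447, 1.969, 0.001]
contact_force: [0.9, 0.1, -0.1]
gripper_width: 0.0004
```

```bash
python3 - <<'E'
from h import *
p,d=snap('side','s25');q,e=snap('top','t25')
cv2.imwrite('pics/s25c.png',np.hstack([cv2.resize(p[200:350,250:400,::-1],None,fx=2.66,fy=2.66,interpolation=cv2.INTER_CUBIC),cv2.resize(q[150:300,330:480,::-1],None,fx=2.66,fy=2.66,interpolation=cv2.INTER_CUBIC)]))
C=cloud('top',e)
T=np.array([np.cos(np.radians(CY)),np.sin(np.radians(CY))]);N=np.array([-T[1],T[0]])
for n,CL,im in(('top',C,q),('side',cloud('side',d),p)):
    X=(CL[...,:2]-CC)@T;Y=(CL[...,:2]-CC)@N
    m=(abs(Y)<.017)&(X<-.09)&(X>-.17)&(CL[...,2]>.012)
    o=np.argsort(X[m]);print('hasp',m.sum(),np.c_[X[m],CL[m][:,2]][o][::max(1,m.sum()//15)].round(3).tolist())
    for xx in(-.09,-.05,0,.05,.09):
        m=(abs(X-xx)<.008)&(abs(Y)<.1);print(xx,np.median(CL[m][:,2]).round(4),end=' ')
    print()
find('t26');print(observe()['ee_pos'],observe()['t'],observe()['contact_force'])
E
```

```text
hasp 93 [[-0.112, 0.025], [-0.111, 0.029], [-0.109, 0.023], [-0.108, 0.024], [-0.106, 0.027], [-0.105, 0.029], [-0.103, 0.035], [-0.102, 0.067], [-0.1, 0.075], [-0.099, 0.072], [-0.097, 0.077], [-0.096, 0.09], [-0.094, 0.087], [-0.093, 0.088], [-0.092, 0.089], [-0.091, 0.086]]
-0.09 0.0856 -0.05 0.0852 0 0.0851 0.05 0.0851 0.09 0.0866 
hasp 135 [[-0.114, 0.026], [-0.112, 0.027], [-0.111, 0.025], [-0.109, 0.026], [-0.107, 0.029], [-0.106, 0.036], [-0.104, 0.034], [-0.103, 0.027], [-0.101, 0.074], [-0.099, 0.075], [-0.097, 0.087], [-0.096, 0.091], [-0.094, 0.086], [-0.093, 0.087], [-0.092, 0.087]]
-0.09 0.0866 -0.05 0.086 0 0.0861 0.05 0.0862 0.09 0.0872 
pix [266. 153.] 361 xy [699.5 161.3] size 58.1 62.6 yaw -0.3
pix [300. 151.] 120 xy [702.2  61.8] size 33.0 32.0 yaw 1.0
pix [323. 278.] 1064 xy [396.6   2.5] size 41.1 97.1 yaw -77.5
[ 0.35885441 -0.01572576  0.17038032] 74.65 [-0.63346593 -0.18920141 -0.7542149 ]
```

View pics/s25c.png

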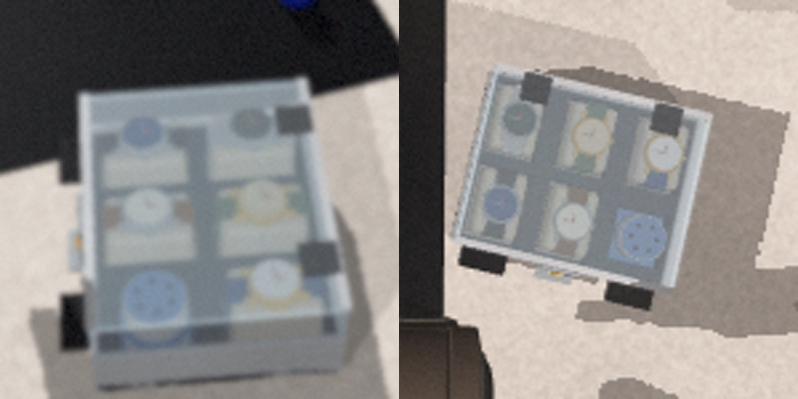

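```bash
python3 -c "
from plant import job,observe
print(job.sign_off(),observe()['t'])"
```

```text
the job is handed in; nothing more can be done
the job is handed in; nothing more can be done
```

All five watches and the tin are packed in the case, the cover is shut and the hasp is home. I handed the job in at about 74.7 s of the 210 s; sign-off gives no verdict.

- **Watches and tin:** Watches 1 to 5 went into wells 2, 1, 5, 3 and 4, and the tin into the blue well. I set the grip to 30 N, and the wrist force at set-down was 8 N or less. Before closing, the dials measured about 75 mm above the bench and the tin top 65 mm, which is what fully seated pieces should read.
- **Cover:** I pulled it down by the left tab, ending with a push of about 25 N. Its top then measured flat at 85–87 mm, against 85 mm for shut. The hasp was still swung out, at roughly 1.7 rad.
- **Hasp:** I pressed it down, then pushed on its lip to about 12 N. The lip ended 112–114 mm in front of the case's centre and about 25 mm up, against 113 and 24 mm for home.
- **Bystanders:** The blower and loupe stayed within about 1 mm. My last height check was set too high to measure the holder; I only saw it in its place in a side picture while the cover was closing.

No check failed or disagreed. I never saw a watch knocked aside, and the arm is stopped clear of everything.

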